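# Rack the mixed cups, each kind in its own row

## Task

Load the five loose cups on the table into the blue washing rack, each into an empty bay of the row (running away from the robot) that already holds a cup of its kind: green glass with green glass, copper with copper, white china with white china. Stand them rim-down as they are, one to a bay, flat on the rack's floor, setting each down gently without dropping it or knocking any over, and leave the three cups already in the rack where they are.

Things in the scene. Friction and masses are not known exactly. Their poses are not given: they have to be found in the camera images.
- rack: blue plastic washing rack, open above, fixed, 500 x 500 mm, lattice sides 56 mm high and 16 mm thick. Origin at the centre of its underside, z up, x away from the robot (within 4 degrees), y to the left. Its floor lies 12 mm above the table. Low dividers, 3 mm thick with tops 40 mm above the table, part it into 5 x 5 square bays 92 mm apart, each 89 mm wide inside.
- rack_mid (a point): centre of the rack's middle bay, on its floor, axes as the rack's. Bay centres lie at x, y = -184, -92, 0, 92, 184 mm from here. A row is the five bays of equal y, running away from the robot along x. Rows y = -184, 0 and 184 mm are in use, each by one kind, marked by the cup in its x = 0 bay; which kind has which row changes. The bays at x = -92 and -184 mm (nearer the robot) are empty.
- glass_tall: tall tumbler of clear green glass, straight-sided, 60 mm in diameter and 130 mm tall, standing rim-down on its open end (closed base uppermost), loose. Origin at the centre of its underside (the rim), z up towards its closed base.
- glass_short: short tumbler of clear green glass, straight-sided, 62 mm in diameter and 100 mm tall, standing rim-down on its open end (closed base uppermost), loose. Origin at the centre of its underside (the rim), z up towards its closed base.
- copper_tall: tall copper tumbler, 1 mm bead round its rim, straight-sided, 60 mm in diameter and 125 mm tall, standing rim-down on its open end (closed base uppermost), loose. Origin at the centre of its underside (the rim), z up towards its closed base.
- copper_short: short copper tumbler, 1 mm bead round its rim, straight-sided, 62 mm in diameter and 100 mm tall, standing rim-down on its open end (closed base uppermost), loose. Origin at the centre of its underside (the rim), z up towards its closed base.
- china_cup: white china beaker, straight-sided, 62 mm in diameter and 105 mm tall, standing rim-down on its open end (closed base uppermost), loose. Origin at the centre of its underside (the rim), z up towards its closed base.
- mate_glass: short tumbler of clear green glass, straight-sided, 62 mm in diameter and 100 mm tall, standing rim-down on its open end (closed base uppermost), loose. Origin at the centre of its underside (the rim), z up towards its closed base; it already stands in the x = 0 bay of a row of the rack and marks it as the row of its kind; not to be moved.
- mate_copper: short copper tumbler, straight-sided, 62 mm in diameter and 100 mm tall, standing rim-down on its open end (closed base uppermost), loose. Origin at the centre of its underside (the rim), z up towards its closed base; it already stands in the x = 0 bay of a row of the rack and marks it as the row of its kind; not to be moved.
- mate_china: white china beaker, straight-sided, 62 mm in diameter and 105 mm tall, standing rim-down on its open end (closed base uppermost), loose. Origin at the centre of its underside (the rim), z up towards its closed base; it already stands in the x = 0 bay of a row of the rack and marks it as the row of its kind; not to be moved.

How it is judged:
By the outcome, as a careful person would: the job done as asked, in the order asked, and still so for the second after the job is handed in, with the robot touching nothing.
It also fails if it takes over 115 s, if anything falls off the work surface, if the arm or the gripper's body presses on something with over 40 N, if the wrist force passes 120 N, or if a joint passes its speed limit or range.

## Robot

A 6-joint arm with a two-finger parallel gripper is mounted at the origin on the work surface. World frame = base frame: x ahead of the robot, y to its left, z up, the work surface at z = 0. Lengths are in m, angles in rad, forces in N, time in s.
With the tool pointing down it reaches from about 0.35 to 0.975 m from the base axis. Payload 4.9 kg.
Tool frame: the origin (TCP) lies on the centre line of the jaws, within the pads' length; the fingertips stand ctrl.nose_length ahead of it and the grasp point (between the pads) lies 2 mm behind it (ctrl.nose_length is the distance from the TCP to the fingertips, in m); z points along the fingers, y is the direction in which the jaws open and shut (so a half turn about z gives the same grasp; the last joint's range is limited). The gripper opens to 85 mm and grips with 20 to 120 N. Pads are 22 mm wide; open, the fingers measure 114 mm over their backs; the gripper's body (76 mm by 85 mm) begins 54 mm behind the grasp point. The pads swing forward as they close: fully open they stand 13 mm farther back than shut.
Start: joints at [0.995, 0.053, 1.613, -0, 1.476, -0.119], TCP at [0.276, 0.561, 0.212] pointing down, gripper open.
Joint ranges: [-3.01, 3.01], [-1.01, 2.22], [0.06, 2.58], [-1.02, 4.17], [0.09, 2.62], [-3.14, 3.14]. Speed limits (rad/s): [2.57, 2.57, 3.14, 3.14, 3.14, 3.14].

## Interface

Orientations are given as a rotation vector (axis times angle).
In Python, from station import sensors, get_image, order, ctrl gives the robot as it stands.
- The arm moves only by the tool move_arm, never from a script. Its argument "increments" is a list of rows, each a list of 5 numbers: the shift along the tool's x, y, z in cm, then the turn about the tool's z in degrees, then the finger opening in cm, from 0 to 8.54. In form: [[dx, dy, dz, twist, gripper], ...]. A call has 1 to 5 rows; each row is the pose to reach, as a shift and turn from the pose commanded when the call began, along the tool's axes at that moment; what a row does not reach only later rows make up. A row lasts 1/8 s, in which the tool goes at most 62.5 mm and 10.7 degrees, less where a joint would pass 70% of its speed; a pose out of reach is approached as far as the arm can. A call with a gripper value outside its range is refused whole. The fingers move at their own pace and stop on an object; "newtons" is the grip in N (left out, the last holds). Time passes only in rows, so rows that repeat a pose let the fingers close. It gives the time, the measured TCP pose, the force and the opening at its end, in the units of the state.
- sensors.get_obs(): the state, without advancing time (a new reading comes with each control period).
- get_image(name): name is "side" or "top"; returns a dict with "image" (420x560x3 uint8, red, green, blue), "K" (3x3 intrinsics, pixels), "R" (3x3) and "t" (3): a world point X has camera coordinates R X + t. Camera axes: x right, y down, z forward; pixel columns grow to the right and rows downward; lengths in m; the calibration is good to about 2 mm. A picture is of the moment at which its call begins. There is no depth.
- order.finish_job(): hands the job in, once; it reports no verdict.
The state is a dict: "t": time; "q": joint angles; "dq": joint speeds; "effort": joint torques, N m; "tool_pos": TCP position; "tool_rot": TCP orientation; "contact_force": force on the tool from outside, world axes, zero at the start; "wrist_torque": the same for the moment, N m; "opening": finger opening in m.
Only numpy, scipy, OpenCV 4.12 (cv2) and the standard library are available. Lean on these libraries where they do the work, as an engineer would, in place of code of your own. Each camera call takes 0.05 s, during which the arm holds its last target.

## Working session

There is one attempt and no reset: what is moved stays moved. The work goes in short steps, Python scripts to look and compute and a tool call to move; the robot and the scene stay as the last step left them, time stands still between calls to the robot, and variables do not carry over. Pictures are saved under pics/ and viewed, and the job is handed in when it is done.

Besides the shell and the picture viewer there is one more tool, called after "Emit:" as name(argument=value, ...), one argument or row to a line, values as JSON. move_arm: Moves the arm, as the interface text tells. Its arguments: {"type":"object","properties":{"increments":{"type":"array"},"newtons":{"type":"number"}},"required":["increments"]}

```bash
ls; mkdir -p pics; python3 - <<'E'
from station import sensors,get_image,order,ctrl
import cv2
print(sensors.get_obs()); print(ctrl.nose_length)
for n in ("side","top"):
    d=get_image(n); cv2.imwrite(f"pics/{n}0.png",d["image"][:,:,::-1]); print(n,d["K"],d["R"],d["t"])
E
```

```text
pics
{'t': 0.0, 'q': array([ 9.95017504e-01,  5.33611965e-02,  1.61429317e+00, -2.21233642e-05,
        1.47598606e+00, -1.18997200e-01]), 'dq': array([-0.000143  , -0.00160417,  0.00187798,  0.00020276, -0.00105009,
        0.00016293]), 'effort': array([-3.35508130e-04, -3.93697643e+01, -3.70170343e+01, -1.83739094e-04,
        6.97254945e-03, -1.14392984e-05]), 'tool_pos': array([0.27530676, 0.56036487, 0.21106086]), 'tool_rot': array([-7.11132576e-01, -3.05935220e+00,  3.03560686e-03]), 'contact_force': array([-0.48279624,  0.34822555, -0.09453777]), 'wrist_torque': array([-0.00991595,  0.03036799, -0.03753978]), 'opening': 0.08536941503853242}
0.017
side [[397.56346657   0.         281.40823367]
 [  0.         397.56346657 207.51229496]
 [  0.           0.           1.        ]] [[ 0.82608929 -0.56350034  0.00662206]
 [-0.27556859 -0.41417678 -0.86747884]
 [ 0.49156733  0.71479015 -0.49743   ]] [-0.46091671  0.18701102  0.79551562]
top [[408.52470001   0.         284.33080264]
 [  0.         408.52470001 214.77807916]
 [  0.           0.           1.        ]] [[ 0.03342383 -0.9994406   0.00115743]
 [-0.97931372 -0.03298194 -0.19964177]
 [ 0.19956827  0.0055393  -0.97986827]] [0.00276001 0.55843033 0.97470322]
```

View pics/side0.png

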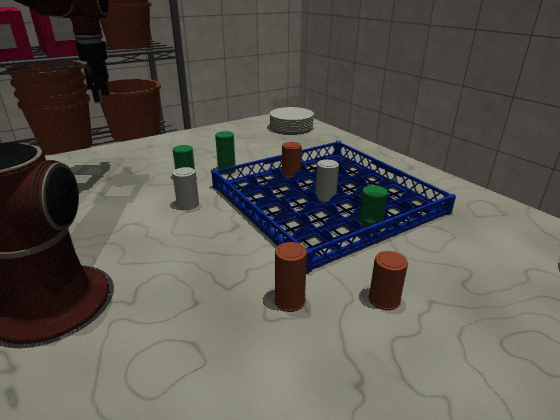

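View pics/top0.png

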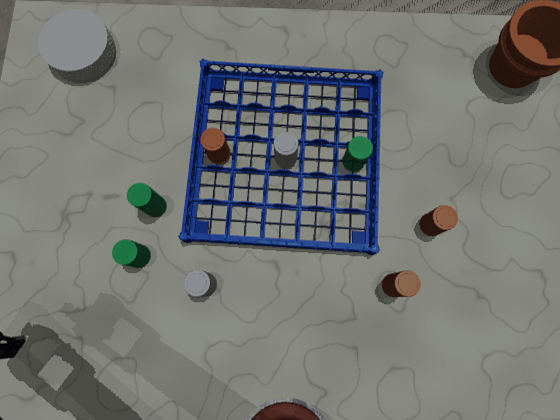

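```bash
cat > h.py <<'E'
import numpy as np,cv2
def cast(d,uv,z):
    uv=np.atleast_2d(uv).astype(float)
    K,R,t=d["K"],np.array(d["R"]),np.array(d["t"])
    r=(np.linalg.inv(K)@np.c_[uv,np.ones(len(uv))].T).T@R
    C=-R.T@t
    return C+r*((z-C[2])/r[:,2])[:,None]
def proj(d,X):
    X=np.atleast_2d(X); c=X@np.array(d["R"]).T+d["t"]; p=c@d["K"].T; return p[:,:2]/p[:,2:]
E
python3 - <<'E'
from h import *
from station import get_image
d=get_image("top");s=get_image("side")
for x in(d,s): print(-x["R"].T@x["t"])
im=d["image"][:,:,::-1]
cv2.imwrite("pics/z1.png",cv2.resize(im[50:260,170:400],None,fx=2.8,fy=2.8,interpolation=cv2.INTER_CUBIC))
a=cv2.resize(im[170:310,90:230],None,fx=2.8,fy=2.8,interpolation=cv2.INTER_CUBIC)
b=cv2.resize(im[190:330,350:490],None,fx=2.8,fy=2.8,interpolation=cv2.INTER_CUBIC)
cv2.imwrite("pics/z2.png",np.hstack([a,b]))
E
```

```text
[0.3522664  0.01577741 1.06656359]
[ 0.04124323 -0.75089783  0.56099366]
```

View pics/z1.png

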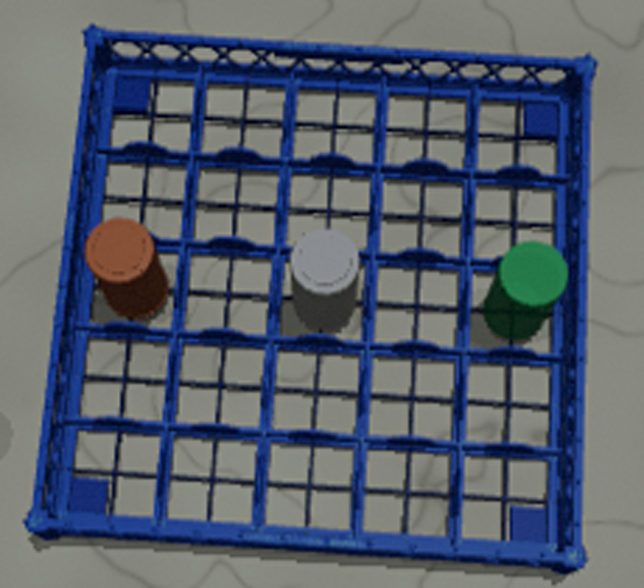

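View pics/z2.png

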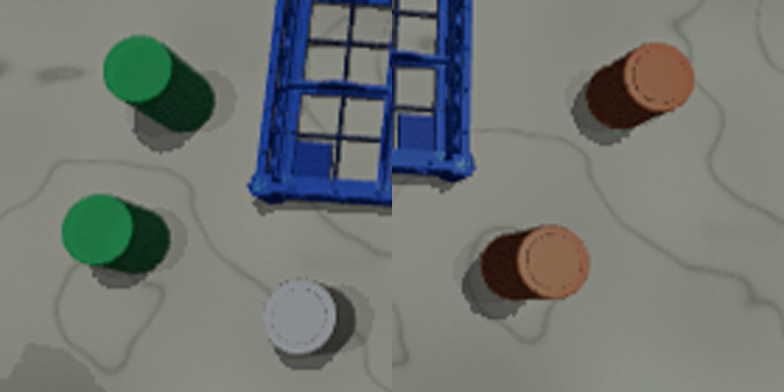

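```bash
python3 - <<'E'
from h import *
from station import get_image
d=get_image("top");s=get_image("side")
def discs(d,boxes,name):
    im=d["image"]; hsv=cv2.cvtColor(im,cv2.COLOR_RGB2HSV); out={}
    for k,(u,v,r) in boxes.items():
        c=np.median(im[v-2:v+3,u-2:u+3].reshape(-1,3),axis=0)
        m=(np.abs(im.astype(int)-c).max(axis=2)<28).astype(np.uint8)
        mm=np.zeros_like(m); mm[v-r:v+r,u-r:u+r]=m[v-r:v+r,u-r:u+r]
        mm=cv2.morphologyEx(mm,cv2.MORPH_CLOSE,np.ones((3,3)))
        n,l,st,ce=cv2.connectedComponentsWithStats(mm)
        i=l[v,u]; cs,_=cv2.findContours((l==i).astype(np.uint8),0,cv2.CHAIN_APPROX_NONE)
        cc=cv2.convexHull(max(cs,key=len)); e=cv2.fitEllipse(max(cs,key=len))
        out[k]=e; print(name,k,c,np.round(e[0],1),np.round(e[1],1),np.round(ce[i],1),st[i][4])
    return out
o=discs(d,dict(gA=(139,195,20),gB=(125,253,20),ch=(197,284,20),cA=(445,218,20),cB=(407,284,20),mc=(213,139,18),mw=(286,143,18),mg=(360,148,18)),"top")
for k,e in o.items():
    print(k,{h:np.round(cast(d,e[0],h)[0,:2],4).tolist() for h in (.1,.105,.125,.13)},
      {h:np.round(proj(s,cast(d,e[0],h))[0],0).tolist() for h in (.1,.13)})
im=d["image"][:,:,::-1]
cv2.imwrite("pics/z3.png",cv2.resize(im[160:258,180:385],None,fx=3.9,fy=3.9,interpolation=cv2.INTER_CUBIC))
im=s["image"][:,:,::-1]
cv2.imwrite("pics/z4.png",cv2.resize(im[120:320,160:420],None,fx=3,fy=3,interpolation=cv2.INTER_CUBIC))
E
```

```text
top gA [ 29. 114.  66.] [138.6 194.2] [22.  23.7] [138.7 194.2] 441
top gB [ 29. 115.  67.] [124.3 251.6] [22.8 25.1] [124.3 251.6] 483
top ch [137. 141. 145.] [195.8 282.9] [42.9 46.8] [193.7 281.8] 1250
top cA [137.  94.  68.] [445.1 216.8] [22.5 25. ] [445.1 216.8] 475
top cB [137. 102.  78.] [407.6 283. ] [24.3 26. ] [407.6 283. ] 528
top mc [135.  81.  55.] [212.2 138.6] [21.4 23.3] [212.2 138.6] 424
top mw [137. 141. 145.] [285.2 140.1] [27.8 31.1] [285.5 139.9] 640
top mg [ 36. 121.  73.] [360.2 147.2] [21.3 23.4] [360.2 147.2] 423
gA {0.1: [0.5883, 0.378], 0.105: [0.587, 0.3762], 0.125: [0.5822, 0.3687], 0.13: [0.5809, 0.3668]} {0.1: [224.0, 141.0], 0.13: [223.0, 134.0]}
gB {0.1: [0.4473, 0.3973], 0.105: [0.4468, 0.3953], 0.125: [0.4448, 0.3874], 0.13: [0.4443, 0.3855]} {0.1: [181.0, 148.0], 0.13: [181.0, 140.0]}
ch {0.1: [0.38, 0.2224], 0.105: [0.3798, 0.2213], 0.125: [0.3792, 0.2171], 0.13: [0.3791, 0.216]} {0.1: [182.0, 172.0], 0.13: [182.0, 163.0]}
cA {0.1: [0.5572, -0.3667], 0.105: [0.5561, -0.3647], 0.125: [0.5519, -0.3568], 0.13: [0.5508, -0.3548]} {0.1: [390.0, 259.0], 0.13: [385.0, 244.0]}
cB {0.1: [0.3962, -0.2719], 0.105: [0.396, -0.2704], 0.125: [0.3951, -0.2645], 0.13: [0.3949, -0.263]} {0.1: [292.0, 263.0], 0.13: [289.0, 248.0]}
mc {0.1: [0.738, 0.2086], 0.105: [0.736, 0.2076], 0.125: [0.7281, 0.2036], 0.13: [0.7261, 0.2026]} {0.1: [291.0, 148.0], 0.13: [290.0, 140.0]}
mw {0.1: [0.7402, 0.0256], 0.105: [0.7382, 0.0255], 0.125: [0.7302, 0.0253], 0.13: [0.7282, 0.0253]} {0.1: [330.0, 167.0], 0.13: [327.0, 158.0]}
mg {0.1: [0.7279, -0.1626], 0.105: [0.7259, -0.1617], 0.125: [0.7181, -0.158], 0.13: [0.7162, -0.157]} {0.1: [375.0, 194.0], 0.13: [372.0, 184.0]}
```

View pics/z3.png

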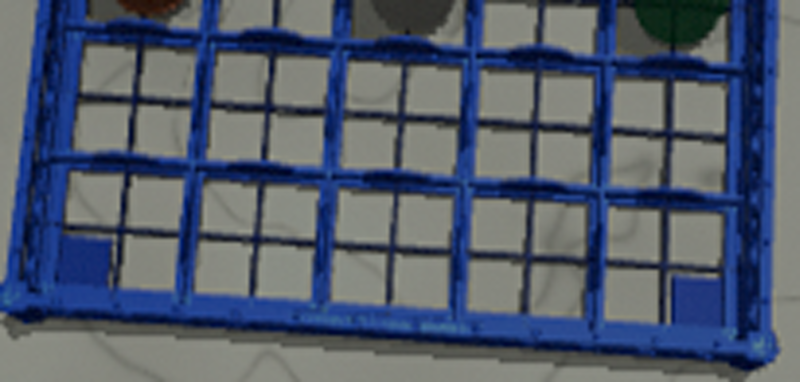

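View pics/z4.png

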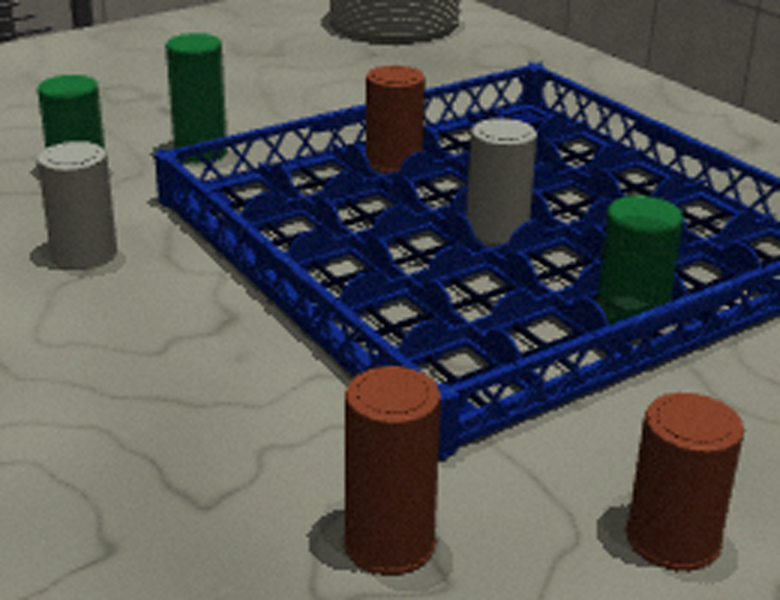

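```bash
python3 - <<'E'
from h import *
from station import get_image
d=get_image("top")
P=np.array([(137,101),(267,110),(401,119),(537,127),(669,135),(123,233),(258,240),(392,250),(527,260),(664,267)],float)
uv=(P+.5)/3.9-.5+[180,160]
W=cast(d,uv,.012)[:,:2]
B=np.array([(x,y) for x in(-.092,-.184) for y in(.184,.092,0,-.092,-.184)])
bc,wc=B.mean(0),W.mean(0)
U,S,Vt=np.linalg.svd((B-bc).T@(W-wc)); Rm=(U@Vt).T
t=wc-Rm@bc
print("yaw",np.degrees(np.arctan2(Rm[1,0],Rm[0,0])),"mid",t); print(np.round(((B@Rm.T+t)-W)*1000,1).tolist(), S.sum()/((B-bc)**2).sum())
# outer top corners z=.056
Q=np.array([(92,33),(588,66),(37,523),(574,558)],float); q=(Q+.5)/2.8-.5+[170,50]
w=cast(d,q,.056)[:,:2]; print("corners",np.round(w,4).tolist(),w.mean(0))
for n,x,y in [("copA",-92,184),("copB",-184,184),("chA",-92,0),("glA",-92,-184),("glB",-184,-184),("m",0,184),("m",0,0),("m",0,-184)]:
    print(n,np.round(Rm@np.array([x,y])/1000+t,4))
def c(cx,cy,s,ox,oy): return (cx+.5)/s-.5+ox,(cy+.5)/s-.5+oy
print("china",cast(d,c(300,316,2.8,90,170),.105))
for n,p,h in [("gT",(138,69),.13),("gS",(98,230),.1)]: print(n,cast(d,c(*p,2.8,90,170),h))
for n,p,h in [("cS",(659-392,77),.1),("cT",(553-392,262),.125)]: print(n,cast(d,c(*p,2.8,350,190),h))
E
```

```text
yaw -1.862965561488013 mid [0.72648369 0.02548523]
[[-0.0, 2.1], [0.4, -0.5], [0.6, -0.5], [0.1, 0.6], [-0.2, -1.2], [0.3, 1.9], [-1.0, 1.1], [-0.1, -0.5], [0.6, -1.5], [-0.7, -1.5]] 0.9923608547977336
corners [[0.9779, 0.2592], [0.959, -0.2243], [0.4943, 0.2728], [0.4791, -0.2056]] [0.72758329 0.02551207]
copA [0.6405 0.2124]
copB [0.5486 0.2154]
chA [0.6345 0.0285]
glA [ 0.6286 -0.1554]
glB [ 0.5366 -0.1524]
m [0.7325 0.2094]
m [0.7265 0.0255]
m [ 0.7205 -0.1584]
china [[0.38071797 0.2190148  0.105     ]]
gT [[0.58075362 0.36599308 0.13      ]]
gS [[0.44685461 0.39636448 0.1       ]]
cS [[ 0.55626886 -0.36648997  0.1       ]]
cT [[ 0.3945386  -0.26356553  0.125     ]]
```

```bash
cat > go.py <<'E'
import sys,numpy as np
from scipy.spatial.transform import Rotation as Ro
from station import sensors
o=sensors.get_obs(); R=Ro.from_rotvec(o["tool_rot"]).as_matrix()
a=np.degrees(np.arctan2(R[1,1],R[0,1]))
print("t",o["t"],"pos",np.round(o["tool_pos"],4),"jaw deg",round(a,2),"twist to 88:",round(a-88,2),"z",np.round(R[:,2],3),"open",o["opening"],"F",np.round(o["contact_force"],1))
for i in range(1,len(sys.argv),3):
    p=np.array(list(map(float,sys.argv[i:i+3]))); print(p,"-> cm",np.round(R.T@(p-o["tool_pos"])*100,2))
E
python3 go.py .381 .219 .211
```

```text
t 0.35 pos [0.2756 0.5608 0.212 ] jaw deg 63.83 twist to 88: -24.17 z [-0. -0. -1.] open 0.08559906811835843 F [ 1.1 -0.3 -0.1]
[0.381 0.219 0.211] -> cm [-24.53 -26.03   0.11]
```

Emit:
move_arm(
  increments=[
    [-3, -3.2, 0, -5, 8.5],
    [-7, -7.5, 0, -12, 8.5],
    [-11, -11.7, 0, -19, 8.5],
    [-15, -16, 0, -24.2, 8.5],
    [-18.5, -19.6, 0, -24.2, 8.5],
  ],
  newtons=40,
)

```text
t: 0.98
tool_pos: [0.3555, 0.3016, 0.2124]
tool_rot: [0.053, 3.14, 0.0]
contact_force: [0.3, 0.1, 0.5]
opening: 0.0853
```

```bash
python3 go.py .3805 .219 .211 .3805 .219 .074
```

```text
t 0.975 pos [0.3555 0.3016 0.2124] jaw deg 88.05 twist to 88: 0.05 z [ 0.001  0.    -1.   ] open 0.08525331779976295 F [0.3 0.1 0.5]
[0.3805 0.219  0.211 ] -> cm [-2.78 -8.17  0.15]
[0.3805 0.219  0.074 ] -> cm [-2.77 -8.17 13.85]
```

Emit:
move_arm(
  increments=[
    [-1.4, -4.2, 0, 0, 8.5],
    [-2.7, -8.1, 0, 0, 8.5],
    [-2.7, -8.1, 4, 0, 8.5],
    [-2.7, -8.1, 6, 0, 8.5],
    [-2.7, -8.1, 6, 0, 8.5],
  ],
)

```text
t: 1.6
tool_pos: [0.3782, 0.2209, 0.1505]
tool_rot: [-0.055, -3.138, 0.002]
contact_force: [-0.1, 0.4, 0.4]
opening: 0.0851
```

```bash
python3 go.py .3805 .219 .073; python3 - <<'E'
from h import *
from station import get_image
a=get_image("top")["image"][200:400,100:380,::-1]; b=get_image("side")["image"][60:260,60:340,::-1]
cv2.imwrite("pics/g1.png",cv2.resize(np.hstack([a,b]),(800,286)))
E
```

```text
t 1.6 pos [0.3782 0.2209 0.1505] jaw deg 88.01 twist to 88: 0.01 z [-0.004 -0.001 -1.   ] open 0.08505355717734556 F [-0.1  0.4  0.4]
[0.3805 0.219  0.073 ] -> cm [-0.27 -0.17  7.75]
```

View pics/g1.png

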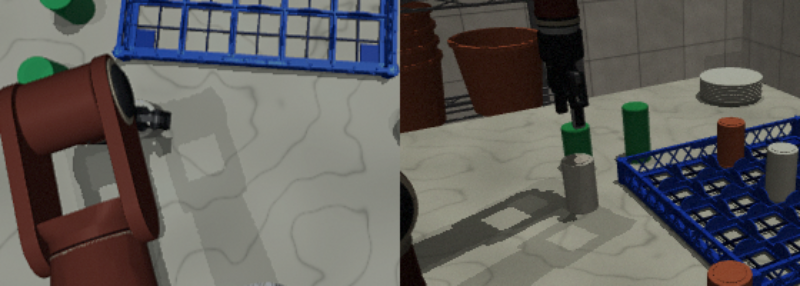

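The side view (right half) shows the gripper centred above the white china cup (crop ~(580,160)); it is clear to descend.

Emit:
move_arm(
  increments=[
    [-0.2, -0.2, 3, 0, 8.5],
    [-0.2, -0.2, 5.5, 0, 8.5],
    [-0.2, -0.2, 7.2, 0, 8.5],
    [-0.2, -0.2, 7.7, 0, 8.5],
    [-0.2, -0.2, 7.7, 0, 8.5],
  ],
)

```text
t: 2.33
tool_pos: [0.3818, 0.2197, 0.0759]
tool_rot: [0.054, 3.14, 0.0]
contact_force: [0.7, 0.0, 0.2]
opening: 0.0847
```

Emit:
move_arm(
  increments=[
    [0, 0, 0, 0, 5.5],
    [0, 0, 0, 0, 5.5],
    [0, 0, 0, 0, 5.5],
    [0, 0, 0, 0, 5.5],
    [0, 0, 0, 0, 5.5],
  ],
  newtons=40,
)

```text
t: 2.95
tool_pos: [0.3825, 0.2199, 0.077]
tool_rot: [0.054, 3.139, 0.001]
contact_force: [-0.9, 0.2, 6.0]
opening: 0.0595
```

Emit:
move_arm(
  increments=[
    [0, 0, 0, 0, 5.5],
    [0, 0, -0.5, 0, 5.5],
    [0, 0, -1.5, 0, 5.5],
    [0, 0, -3, 0, 5.5],
    [0, 0, -3, 0, 5.5],
  ],
)

```text
t: 3.58
tool_pos: [0.3827, 0.2199, 0.1074]
tool_rot: [0.054, 3.138, 0.002]
contact_force: [0.6, -0.0, -2.9]
opening: 0.0593
```

```bash
cat > pic.py <<'E'
import sys
from h import *
from station import get_image
a=get_image("top")["image"][:,:,::-1]; b=get_image("side")["image"][:,:,::-1]
cv2.imwrite("pics/"+sys.argv[1]+".png",cv2.resize(np.hstack([a,b]),(800,300),interpolation=cv2.INTER_AREA))
if len(sys.argv)>2:
    u,v,w=map(int,sys.argv[2:5]); c=b[max(0,v-w):v+w,max(0,u-w):u+w]; cv2.imwrite("pics/"+sys.argv[1]+".png",cv2.resize(c,(600,600*c.shape[0]//c.shape[1]),interpolation=cv2.INTER_CUBIC))
E
python3 pic.py g2 190 160 80; python3 go.py .6345 .0285 .25
```

```text
t 3.675 pos [0.3815 0.2195 0.1056] jaw deg 88.03 twist to 88: 0.03 z [ 0.001  0.    -1.   ] open 0.05920585257920487 F [ 0.4 -0.2 -2.2]
[0.6345 0.0285 0.25  ] -> cm [-25.95 -18.22 -14.43]
```

View pics/g2.png

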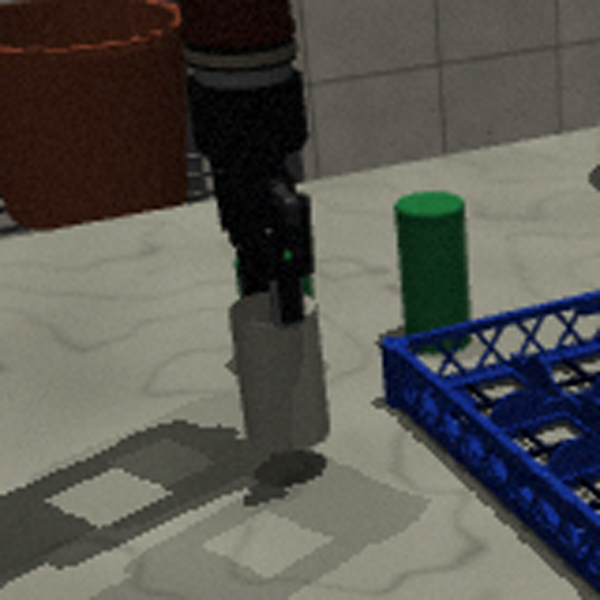

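The china cup is held upright and lifted (crop: cup ~(280,370), its shadow detached below). Carry it on.

Emit:
move_arm(
  increments=[
    [0, 0, -3, 0, 5.5],
    [0, 0, -8, 0, 5.5],
    [-2, -1.4, -12, 0, 5.5],
    [-5.5, -4, -14, 0, 5.5],
    [-10, -7, -14, 0, 5.5],
  ],
)

```text
t: 4.3
tool_pos: [0.4807, 0.1458, 0.2478]
tool_rot: [0.052, 3.137, 0.002]
contact_force: [0.1, 0.8, -3.1]
opening: 0.0593
```

Emit:
move_arm(
  increments=[
    [-4, -2.8, 0, 0, 5.5],
    [-8, -5.6, 0, 0, 5.5],
    [-12, -8.4, 0, 0, 5.5],
    [-15, -10.5, 0, 0, 5.5],
    [-15.9, -11.2, 0, 0, 5.5],
  ],
)

```text
t: 4.92
tool_pos: [0.6347, 0.0272, 0.2437]
tool_rot: [-0.057, -3.139, 0.0]
contact_force: [-1.2, -0.1, -3.2]
opening: 0.0591
```

Emit:
move_arm(
  increments=[
    [0, 0, 0, 0, 5.5],
    [0, 0, 2, 0, 5.5],
  ],
)

```text
t: 5.18
tool_pos: [0.6345, 0.0294, 0.2268]
tool_rot: [0.053, 3.137, 0.0]
contact_force: [0.2, 1.3, -1.9]
opening: 0.0592
```

```bash
python3 pic.py g3;  python3 go.py .6345 .0285 .0885
```

```text
t 5.275 pos [0.6313 0.0297 0.2213] jaw deg 88.09 twist to 88: 0.09 z [-0.006  0.001 -1.   ] open 0.058882823038362675 F [-0.4 -0.5 -3.7]
[0.6345 0.0285 0.0885] -> cm [-0.4  -0.11 13.28]
```

View pics/g3.png

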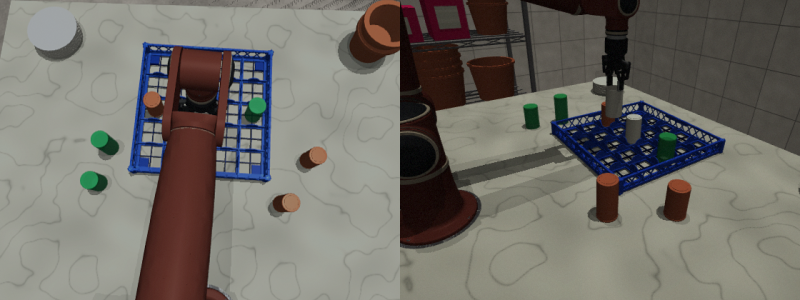

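The cup hangs above the x = -92 bay of the middle row (side crop ~(614,100)), with the white mate at (634,128) behind it. Lower it.

Emit:
move_arm(
  increments=[
    [0, 0, 3, 0, 5.5],
    [0, 0, 7, 0, 5.5],
    [0, 0, 10, 0, 5.5],
    [0, 0, 11.5, 0, 5.5],
    [0, 0, 12, 0, 5.5],
  ],
)

```text
t: 5.9
tool_pos: [0.6332, 0.0291, 0.1045]
tool_rot: [-0.053, -3.14, -0.0]
contact_force: [0.3, 0.8, -1.6]
opening: 0.0596
```

```bash
python3 pic.py g4 320 180 70;  python3 go.py .6345 .0285 .0885
```

```text
t 6.0 pos [0.6342 0.0288 0.1059] jaw deg 88.04 twist to 88: 0.04 z [ 0.001 -0.    -1.   ] open 0.059063208885180636 F [ 0.6 -0.4 -1.1]
[0.6345 0.0285 0.0885] -> cm [-0.03 -0.03  1.74]
```

View pics/g4.png

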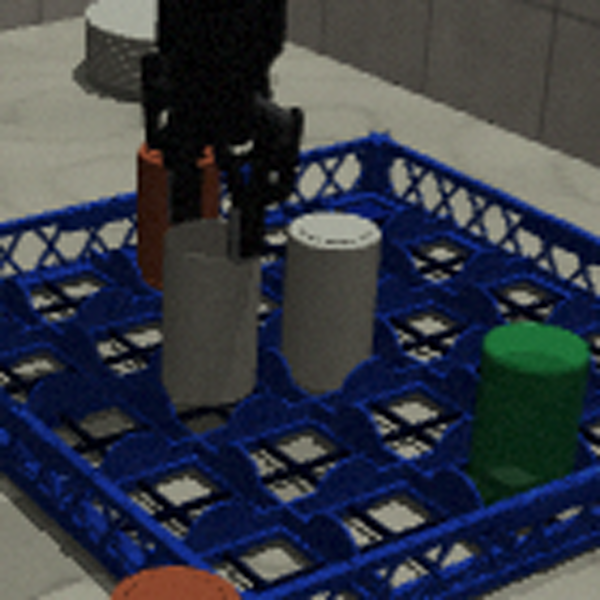

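The cup sits inside its bay's dividers, still a little above the floor (bottom ~(210,400)).

Emit:
move_arm(
  increments=[
    [0, 0, 0.6, 0, 5.5],
    [0, 0, 1.1, 0, 5.5],
    [0, 0, 1.4, 0, 5.5],
    [0, 0, 1.5, 0, 5.5],
  ],
)

```text
t: 6.5
tool_pos: [0.6338, 0.0286, 0.09]
tool_rot: [-0.054, -3.141, -0.0]
contact_force: [0.0, -0.4, -3.6]
opening: 0.0589
```

Emit:
move_arm(
  increments=[
    [0, 0, 0.1, 0, 5.5],
    [0, 0, 0.2, 0, 5.5],
    [0, 0, 0.2, 0, 5.5],
  ],
)

```text
t: 6.88
tool_pos: [0.6345, 0.0286, 0.0892]
tool_rot: [0.054, 3.14, -0.0]
contact_force: [-1.1, 0.5, 1.2]
opening: 0.0592
```

Emit:
move_arm(
  increments=[
    [0, 0, 0.1, 0, 5.5],
    [0, 0, 0.1, 0, 5.5],
  ],
)

```text
t: 7.12
tool_pos: [0.6349, 0.0286, 0.0892]
tool_rot: [0.054, 3.139, -0.0]
contact_force: [-1.5, 0.9, 6.0]
opening: 0.0592
```

Contact with the floor (force +6 N). Release and retreat.

Emit:
move_arm(
  increments=[
    [0, 0, 0, 0, 6.4],
    [0, 0, 0, 0, 6.8],
    [0, 0, 0, 0, 7.4],
    [0, 0, 0, 0, 8],
    [0, 0, 0, 0, 8],
  ],
)

```text
t: 7.75
tool_pos: [0.6339, 0.0287, 0.0872]
tool_rot: [-0.054, -3.141, 0.0]
contact_force: [-0.3, -0.1, 0.4]
opening: 0.0799
```

Emit:
move_arm(
  increments=[
    [0, 0, -2, 0, 8],
    [0, 0, -5, 0, 8.5],
    [0, 0, -9, 0, 8.5],
    [0, 0, -13, 0, 8.5],
    [0, 0, -15, 0, 8.5],
  ],
)

```text
t: 8.38
tool_pos: [0.6354, 0.0286, 0.2422]
tool_rot: [0.054, 3.135, -0.001]
contact_force: [0.4, -0.0, 0.1]
opening: 0.0853
```

```bash
python3 pic.py g5 320 180 70;  python3 go.py .5805 .3665 .24
```

```text
t 8.475 pos [0.6355 0.0286 0.2414] jaw deg 88.03 twist to 88: 0.03 z [ 0.006 -0.    -1.   ] open 0.08495486358647653 F [-0.2  1.1 -0.1]
[0.5805 0.3665 0.24  ] -> cm [ 6.66 33.59  0.09]
```

View pics/g5.png

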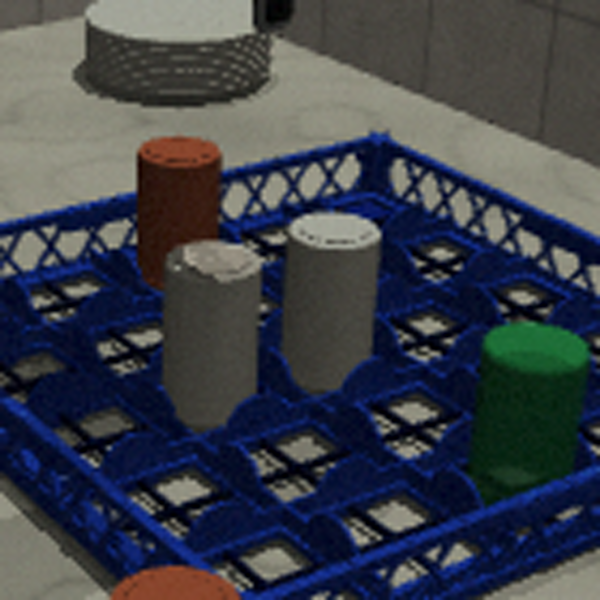

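China is standing level in its bay. Now the tall glass.

Emit:
move_arm(
  increments=[
    [0.7, 3.4, 0, 0, 8.5],
    [1.8, 9, 0, 0, 8.5],
    [2.9, 15, 0, 0, 8.5],
    [4.2, 21, 0, 0, 8.5],
    [5.3, 26.5, 0, 0, 8.5],
  ],
)

```text
t: 9.1
tool_pos: [0.5885, 0.2969, 0.2348]
tool_rot: [-0.053, -3.138, 0.002]
contact_force: [0.1, 0.6, 0.8]
opening: 0.0847
```

Emit:
move_arm(
  increments=[
    [0.8, 4, 0, 0, 8.5],
    [1.3, 7, 0, 0, 8.5],
    [1.3, 7, 3, 0, 8.5],
    [1.3, 7, 6, 0, 8.5],
    [1.3, 7, 6.5, 0, 8.5],
  ],
)

```text
t: 9.72
tool_pos: [0.5769, 0.3645, 0.1667]
tool_rot: [-0.054, -3.133, 0.006]
contact_force: [-0.4, -0.8, 0.9]
opening: 0.085
```

```bash
python3 pic.py g6 220 130 70;  python3 go.py .5805 .3665 .097
```

```text
t 9.825 pos [0.5786 0.3652 0.1704] jaw deg 88.02 twist to 88: 0.02 z [-0.003 -0.001 -1.   ] open 0.0849503434706603 F [-0.2  0.4 -0.8]
[0.5805 0.3665 0.097 ] -> cm [-0.2   0.15  7.34]
```

View pics/g6.png

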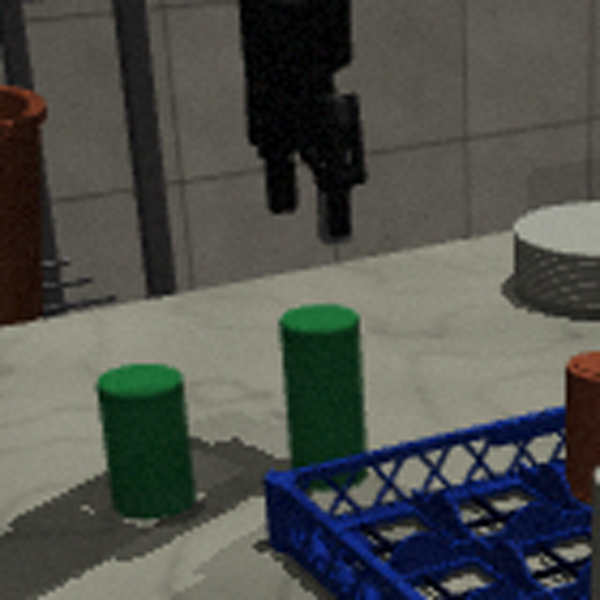

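```bash
python3 - <<'E'
from h import *
from station import get_image,sensors
s=get_image("side");d=get_image("top")
o=sensors.get_obs();p=o["tool_pos"];print(p,o["dq"])
f=lambda X:((proj(s,X)-[150,60])*600/140).round()
for dy in(-.05,.05): print("tip",f(p+[0,dy,-.004]),f(p+[0,dy,-.017]))
print("cup tops",f([.5808,.3665,.13]),f([.447,.397,.1]), "bottom",f([.5808,.3665,0]))
E
python3 pic.py g7
```

```text
[0.58005299 0.36579221 0.17330691] [-6.94688295e-05 -1.05884345e-02 -1.45623111e-02 -6.33419401e-04
 -1.76425853e-03  6.38047119e-04]
tip [[342. 283.]] [[343. 300.]]
tip [[280. 248.]] [[281. 264.]]
cup tops [[314. 315.]] [[134. 377.]] bottom [[325. 474.]]
```

View pics/g7.png

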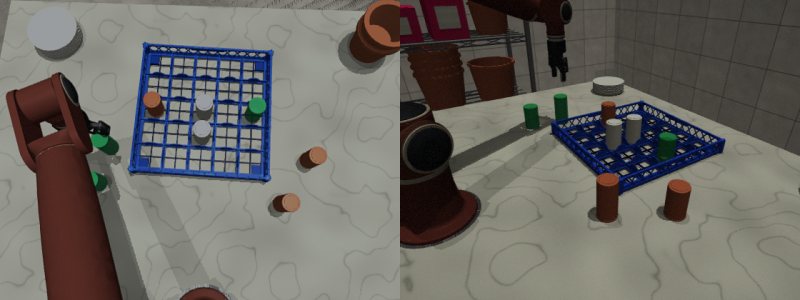

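```bash
python3 pic.py g8 220 130 70;python3 go.py
```

```text
t 10.125 pos [0.5802 0.366  0.1739] jaw deg 88.02 twist to 88: 0.02 z [ 0.002  0.001 -1.   ] open 0.08501451531804503 F [-0.4 -0.7  0.5]
```

View pics/g8.png

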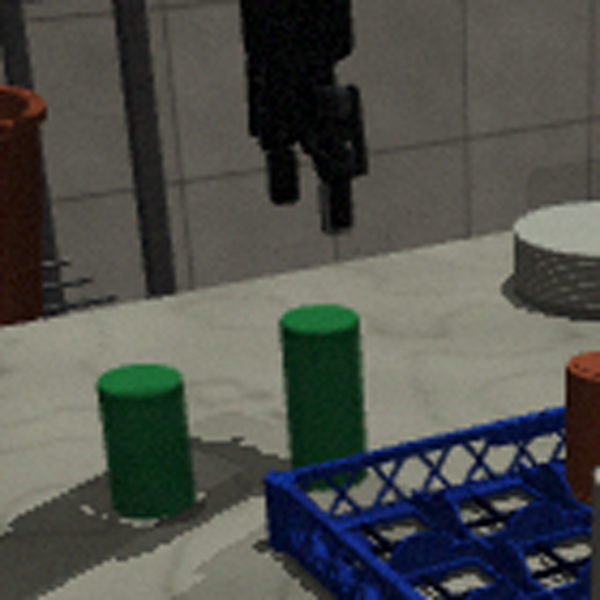

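```bash
python3 - <<'E'
from h import *
from station import get_image,sensors
s=get_image("side")
g=lambda X,u,v,w:((proj(s,X)-[u-w,v-w])*600/(2*w)).round().tolist()
p=np.array([.382,.2195,.1065])
for z in (-.017,0,.02): print("g2 tip",z,g(p+[0,-.035,z],190,160,80))
print("cup top c/front, bottom", g(p+[0,0,.029],190,160,80),g(p+[0,-.031,.029],190,160,80),g(p+[0,0,-.0765],190,160,80))
p=np.array([.634,.0288,.105])
for z in (-.017,0,.02): print("g4 tip",z,g(p+[0,-.035,z],320,180,70))
print("cup top c/front, bottom", g(p+[0,0,.029],320,180,70),g(p+[0,-.031,.029],320,180,70),g(p+[0,0,-.0765],320,180,70))
E
```

```text
g2 tip -0.017 [[296.0, 377.0]]
g2 tip 0 [[294.0, 356.0]]
g2 tip 0.02 [[291.0, 330.0]]
cup top c/front, bottom [[270.0, 302.0]] [[287.0, 317.0]] [[287.0, 432.0]]
g4 tip -0.017 [[242.0, 319.0]]
g4 tip 0 [[243.0, 294.0]]
g4 tip 0.02 [[245.0, 265.0]]
cup top c/front, bottom [[211.0, 232.0]] [[241.0, 249.0]] [[206.0, 381.0]]
```

Emit:
move_arm(
  increments=[
    [0, 0.1, 3, 0, 8.5],
    [0, 0.1, 5.5, 0, 8.5],
    [0, 0.1, 7.2, 0, 8.5],
    [0, 0.1, 7.7, 0, 8.5],
    [0, 0.1, 7.7, 0, 8.5],
  ],
)

```text
t: 10.8
tool_pos: [0.5799, 0.3668, 0.0957]
tool_rot: [0.054, 3.141, 0.0]
contact_force: [1.2, -0.4, 0.5]
opening: 0.0848
```

```bash
python3 pic.py g9 220 130 45;python3 go.py
```

```text
t 10.9 pos [0.5804 0.3671 0.0968] jaw deg 88.03 twist to 88: 0.03 z [ 0.002  0.001 -1.   ] open 0.0849641067967403 F [-0.2  0.7 -0.3]
```

View pics/g9.png

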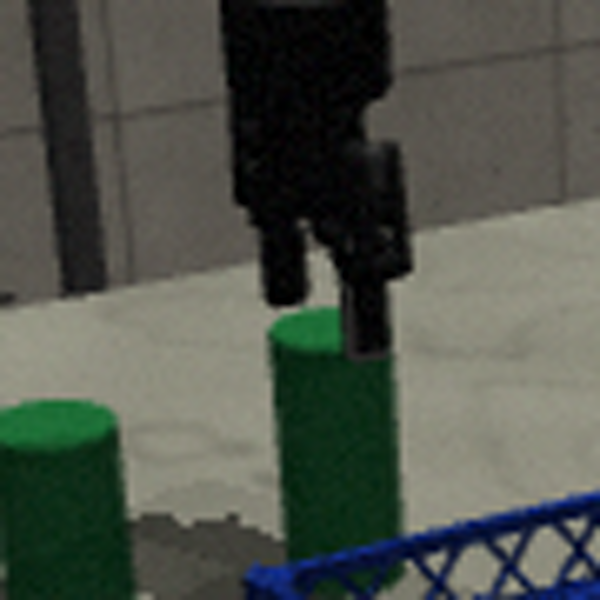

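Fingertips (near one at crop (365,355)) are only level with the glass's top, i.e. about 35–40 mm higher than the nominal TCP suggests; I must go deeper.

Emit:
move_arm(
  increments=[
    [0, 0, 0.8, 0, 8.5],
    [0, 0, 1.6, 0, 8.5],
    [0, 0, 2.2, 0, 8.5],
    [0, 0, 2.5, 0, 8.5],
  ],
)

```text
t: 11.4
tool_pos: [0.5791, 0.3665, 0.0693]
tool_rot: [-0.054, -3.14, 0.001]
contact_force: [0.1, 0.1, -0.1]
opening: 0.085
```

```bash
python3 pic.py g10 220 130 45;python3 go.py
```

```text
t 11.5 pos [0.5792 0.3665 0.0696] jaw deg 88.03 twist to 88: 0.03 z [-0.001 -0.    -1.   ] open 0.08466814386100395 F [-0.6  0.2  0. ]
```

View pics/g10.png

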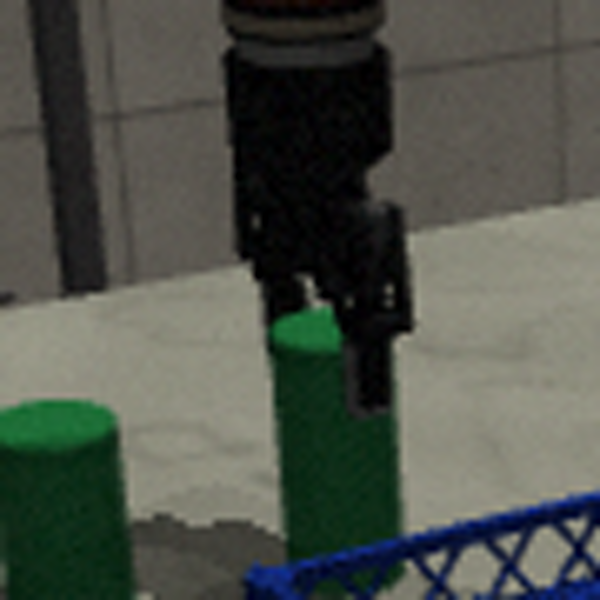

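Emit:
move_arm(
  increments=[
    [0, 0, 0.5, 0, 8.5],
    [0, 0, 0.5, 0, 5.5],
    [0, 0, 0.5, 0, 5.5],
    [0, 0, 0.5, 0, 5.5],
    [0, 0, 0.5, 0, 5.5],
  ],
)

```text
t: 12.12
tool_pos: [0.5797, 0.3668, 0.0654]
tool_rot: [0.054, 3.141, 0.0]
contact_force: [-0.4, 0.5, -0.6]
opening: 0.0591
```

Emit:
move_arm(
  increments=[
    [0, 0, 0, 0, 5.5],
    [0, 0, 0, 0, 5.5],
    [0, 0, -1, 0, 5.5],
    [0, 0, -3, 0, 5.5],
    [0, 0, -3, 0, 5.5],
  ],
)

```text
t: 12.75
tool_pos: [0.5814, 0.3676, 0.099]
tool_rot: [0.054, 3.136, 0.004]
contact_force: [-0.3, 0.0, -2.0]
opening: 0.0594
```

```bash
python3 pic.py g11 220 120 60;python3 go.py .6286 -.1554 .254
```

```text
t 12.85 pos [0.58   0.3669 0.0964] jaw deg 88.03 twist to 88: 0.03 z [ 0.001  0.001 -1.   ] open 0.05917410965338304 F [-0.1 -0.5 -2.6]
[ 0.6286 -0.1554  0.254 ] -> cm [ -6.68 -52.02 -15.79]
```

View pics/g11.png

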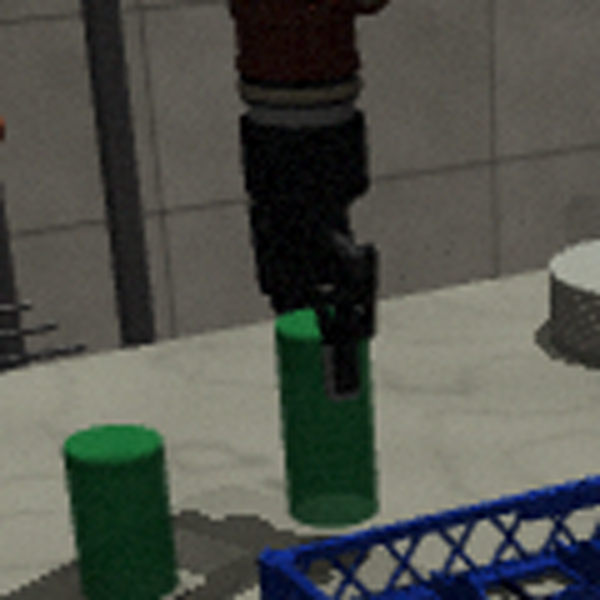

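The tall glass is held clear of the table, upright (crop (330,420)). Lift higher than the china cup and carry across.

Emit:
move_arm(
  increments=[
    [0, 0, -3, 0, 5.5],
    [0, 0, -8, 0, 5.5],
    [-0.3, -2, -12, 0, 5.5],
    [-0.8, -6, -13, 0, 5.5],
    [-1.4, -11, -13, 0, 5.5],
  ],
)

```text
t: 13.48
tool_pos: [0.5902, 0.256, 0.2268]
tool_rot: [0.051, 3.139, 0.001]
contact_force: [0.6, -0.1, -2.9]
opening: 0.0591
```

Emit:
move_arm(
  increments=[
    [-0.7, -5.5, 0, 0, 5.5],
    [-1.4, -11, 0, 0, 5.5],
    [-2.1, -16.5, 0, 0, 5.5],
    [-2.8, -22, 0, 0, 5.5],
    [-3.5, -27.5, 0, 0, 5.5],
  ],
)

```text
t: 14.1
tool_pos: [0.6148, -0.0214, 0.2246]
tool_rot: [-0.054, -3.14, -0.0]
contact_force: [1.2, -0.2, -2.6]
opening: 0.0591
```

Emit:
move_arm(
  increments=[
    [-0.7, -5, 0, 0, 5.5],
    [-1.2, -9.5, 0, 0, 5.5],
    [-1.7, -13, 0, 0, 5.5],
    [-1.7, -13.5, 0, 0, 5.5],
    [-1.7, -13.5, 0, 0, 5.5],
  ],
)

```text
t: 14.72
tool_pos: [0.6272, -0.155, 0.2246]
tool_rot: [-0.055, -3.14, -0.001]
contact_force: [-0.6, 0.5, -2.3]
opening: 0.0595
```

```bash
python3 pic.py g12;python3 go.py .6286 -.1554 .0775
```

```text
t 14.825 pos [ 0.6274 -0.1541  0.225 ] jaw deg 88.09 twist to 88: 0.09 z [-0.001  0.001 -1.   ] open 0.059201960820600155 F [ 0.   0.4 -2.1]
[ 0.6286 -0.1554  0.0775] -> cm [-0.13 -0.14 14.75]
```

View pics/g12.png

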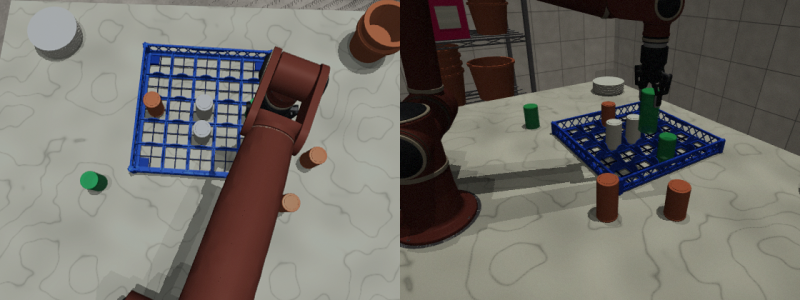

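The glass hangs in front of the green mate in the right row. Lowering.

Emit:
move_arm(
  increments=[
    [-0.1, -0.1, 3, 0, 5.5],
    [-0.1, -0.1, 7.5, 0, 5.5],
    [-0.1, -0.1, 11, 0, 5.5],
    [-0.1, -0.1, 12.5, 0, 5.5],
    [-0.1, -0.1, 13, 0, 5.5],
  ],
)

```text
t: 15.45
tool_pos: [0.6285, -0.1555, 0.0949]
tool_rot: [-0.053, -3.141, -0.0]
contact_force: [0.4, -0.3, -1.9]
opening: 0.0592
```

```bash
python3 pic.py g13 350 190 60;python3 go.py .6286 -.1554 .0775
```

```text
t 15.55 pos [ 0.6293 -0.1561  0.0964] jaw deg 88.06 twist to 88: 0.06 z [ 0.001 -0.001 -1.   ] open 0.0594007013167224 F [-0.4 -1.  -1.8]
[ 0.6286 -0.1554  0.0775] -> cm [0.07 0.07 1.89]
```

View pics/g13.png

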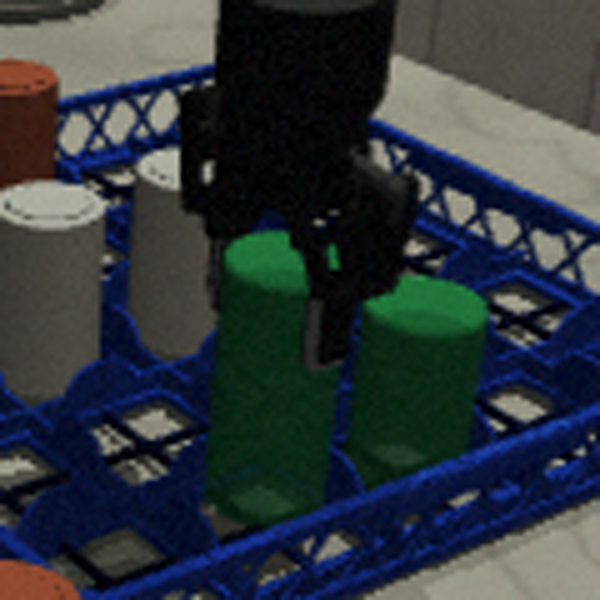

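The glass is inside its bay, bottom ~(265,500), clear of the mate.

Emit:
move_arm(
  increments=[
    [0, 0, 0.6, 0, 5.5],
    [0, 0, 1.1, 0, 5.5],
    [0, 0, 1.5, 0, 5.5],
    [0, 0, 1.7, 0, 5.5],
    [0, 0, 1.7, 0, 5.5],
  ],
)

```text
t: 16.18
tool_pos: [0.6284, -0.1562, 0.078]
tool_rot: [-0.054, -3.141, -0.0]
contact_force: [-0.5, -0.0, -2.4]
opening: 0.0588
```

Emit:
move_arm(
  increments=[
    [0, 0, 0.1, 0, 5.5],
    [0, 0, 0.2, 0, 5.5],
    [0, 0, 0.2, 0, 5.5],
  ],
)

```text
t: 16.55
tool_pos: [0.6291, -0.1564, 0.0774]
tool_rot: [0.054, 3.14, -0.0]
contact_force: [-1.7, 0.9, 3.4]
opening: 0.0592
```

Floor contact. Release.

Emit:
move_arm(
  increments=[
    [0, 0, 0, 0, 6.4],
    [0, 0, 0, 0, 6.8],
    [0, 0, 0, 0, 7.4],
    [0, 0, 0, 0, 8],
    [0, 0, 0, 0, 8],
  ],
)

```text
t: 17.18
tool_pos: [0.6286, -0.1563, 0.0763]
tool_rot: [-0.054, -3.141, 0.0]
contact_force: [0.3, 0.1, 0.3]
opening: 0.0802
```

Emit:
move_arm(
  increments=[
    [0, 0, -2, 0, 8],
    [0, 0, -5, 0, 8.5],
    [0, 0, -9, 0, 8.5],
    [0, 0, -13, 0, 8.5],
    [0, 0, -16, 0, 8.5],
  ],
)

```text
t: 17.8
tool_pos: [0.6294, -0.1566, 0.2408]
tool_rot: [0.054, 3.137, -0.002]
contact_force: [0.8, -0.8, 0.2]
opening: 0.085
```

```bash
python3 pic.py g14 350 190 60;python3 go.py .5563 -.3665 .235 .5563 -.3665 .05
```

```text
t 17.9 pos [ 0.6311 -0.1572  0.2437] jaw deg 88.03 twist to 88: 0.03 z [ 0.01  -0.004 -1.   ] open 0.0847287686355208 F [ 0.2 -1.1  0.8]
[ 0.5563 -0.3665  0.235 ] -> cm [  6.76 -21.17   0.87]
[ 0.5563 -0.3665  0.05  ] -> cm [  6.95 -21.11  19.37]
```

View pics/g14.png

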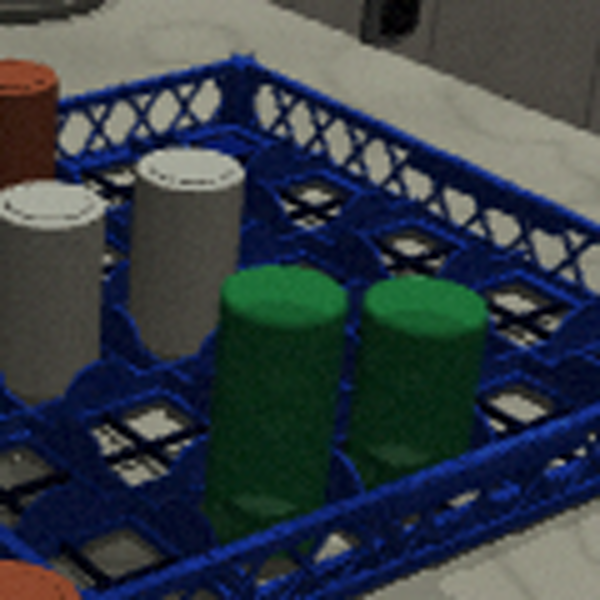

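Tall glass stands level beside its mate (tops (284,295) and (425,305)). Next the short copper.

Emit:
move_arm(
  increments=[
    [1.3, -4, 0, 0, 8.5],
    [3, -9.5, 0, 0, 8.5],
    [4.8, -15, 0, 0, 8.5],
    [6.5, -20, 0, 0, 8.5],
    [6.9, -21.1, 2, 0, 8.5],
  ],
)

```text
t: 18.52
tool_pos: [0.5516, -0.3681, 0.2176]
tool_rot: [0.06, 3.139, -0.004]
contact_force: [-0.4, 0.9, -0.2]
opening: 0.0847
```

Emit:
move_arm(
  increments=[
    [0, 0, 4, 0, 8.5],
    [0, 0, 8, 0, 8.5],
    [0, 0, 10, 0, 8.5],
    [0, 0, 10.5, 0, 8.5],
    [0, 0, 10.5, 0, 8.5],
  ],
)

```text
t: 19.15
tool_pos: [0.5531, -0.3649, 0.1124]
tool_rot: [0.053, 3.14, -0.001]
contact_force: [0.3, -0.1, 0.0]
opening: 0.0853
```

```bash
python3 pic.py g15 380 250 60;python3 go.py .5563 -.3665 .04
```

```text
t 19.25 pos [ 0.5535 -0.3655  0.1135] jaw deg 88.04 twist to 88: 0.04 z [ 0.003 -0.002 -1.   ] open 0.08495684765617072 F [-0.3 -0.5  1. ]
[ 0.5563 -0.3665  0.04  ] -> cm [-0.26 -0.08  7.35]
```

View pics/g15.png

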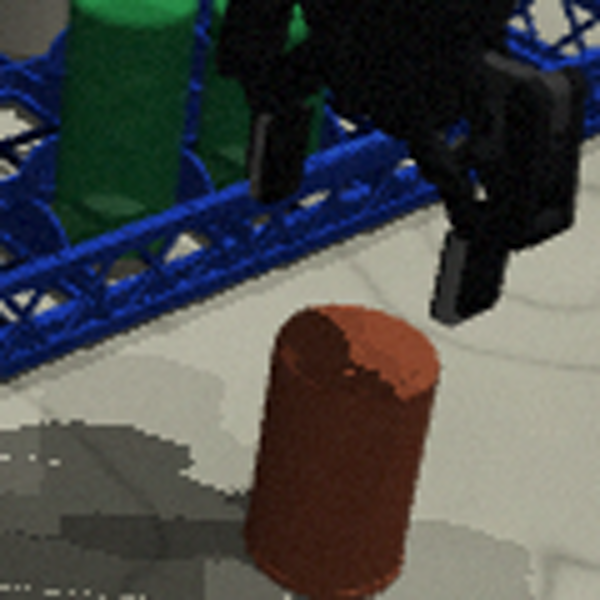

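The jaws straddle the short copper cup (top (357,350), tips (275,195) and (465,315)); descend.

Emit:
move_arm(
  increments=[
    [-0.2, -0.1, 3, 0, 8.5],
    [-0.2, -0.1, 5.5, 0, 8.5],
    [-0.2, -0.1, 7, 0, 8.5],
    [-0.2, -0.1, 7.3, 0, 8.5],
    [-0.2, -0.1, 7.3, 0, 8.5],
  ],
)

```text
t: 19.88
tool_pos: [0.5549, -0.3664, 0.0394]
tool_rot: [0.054, 3.14, -0.002]
contact_force: [-0.1, -0.5, 0.5]
opening: 0.0849
```

Emit:
move_arm(
  increments=[
    [0, 0, 0, 0, 5.5],
    [0, 0, 0, 0, 5.5],
    [0, 0, 0, 0, 5.5],
    [0, 0, 0, 0, 5.5],
    [0, 0, 0, 0, 5.5],
  ],
)

```text
t: 20.5
tool_pos: [0.5552, -0.3666, 0.0399]
tool_rot: [0.054, 3.139, -0.002]
contact_force: [-0.2, -0.4, 6.3]
opening: 0.061
```

Emit:
move_arm(
  increments=[
    [0, 0, 0, 0, 5.5],
    [0, 0, -1, 0, 5.5],
    [0, 0, -3, 0, 5.5],
    [0, 0, -3, 0, 5.5],
  ],
)

```text
t: 21.0
tool_pos: [0.5556, -0.3669, 0.0711]
tool_rot: [0.054, 3.138, -0.004]
contact_force: [-0.1, -0.0, -2.0]
opening: 0.0613
```

```bash
python3 pic.py g16 380 250 60;python3 go.py .6405 .2124 .22
```

```text
t 21.1 pos [ 0.5545 -0.366   0.0689] jaw deg 88.03 twist to 88: 0.03 z [ 0.001 -0.001 -1.   ] open 0.06125540825703522 F [-0.3 -0.2 -2.3]
[0.6405 0.2124 0.22  ] -> cm [ -6.62  58.09 -15.14]
```

View pics/g16.png

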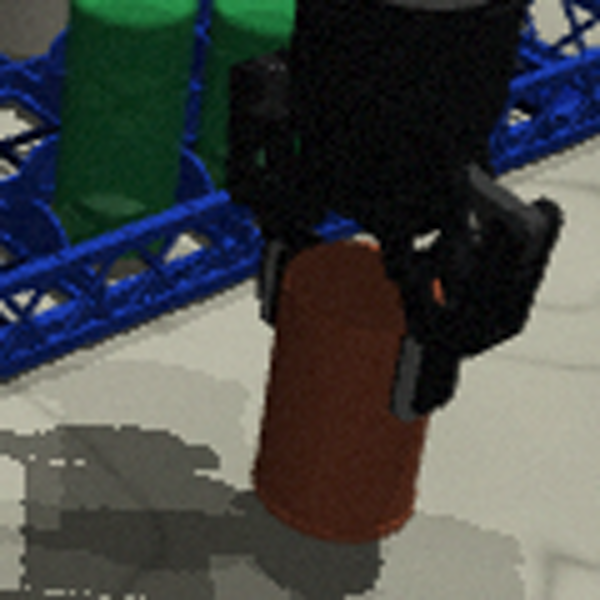

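Short copper held upright clear of the table. Lift and carry over to the left row.

Emit:
move_arm(
  increments=[
    [0, 0, -3, 0, 5.5],
    [0, 0, -8, 0, 5.5],
    [0, 0, -13, 0, 5.5],
    [-0.3, 2, -15.5, 0, 5.5],
    [-0.8, 6, -16, 0, 5.5],
  ],
)

```text
t: 21.72
tool_pos: [0.5651, -0.3072, 0.231]
tool_rot: [0.058, 3.138, -0.004]
contact_force: [0.4, 0.4, -2.3]
opening: 0.061
```

Emit:
move_arm(
  increments=[
    [-0.6, 5.5, 0, 0, 5.5],
    [-1.2, 11, 0, 0, 5.5],
    [-1.8, 16.5, 0, 0, 5.5],
    [-2.4, 22, 0, 0, 5.5],
    [-3, 27.5, 0, 0, 5.5],
  ],
)

```text
t: 22.35
tool_pos: [0.6034, -0.0305, 0.2274]
tool_rot: [-0.054, -3.14, -0.0]
contact_force: [0.7, -0.2, -1.5]
opening: 0.0612
```

Emit:
move_arm(
  increments=[
    [-0.6, 5.5, 0, 0, 5.5],
    [-1.3, 11, 0, 0, 5.5],
    [-1.9, 16.5, 0, 0, 5.5],
    [-2.5, 21, 0, 0, 5.5],
    [-2.8, 24, 0, 0, 5.5],
  ],
)

```text
t: 22.98
tool_pos: [0.6395, 0.2087, 0.227]
tool_rot: [-0.051, -3.139, 0.0]
contact_force: [1.0, -0.8, -2.0]
opening: 0.0615
```

Emit:
move_arm(
  increments=[
    [0, 0.4, 0, 0, 5.5],
    [0, 0.6, 0, 0, 5.5],
    [0, 0.6, 0, 0, 5.5],
  ],
)

```text
t: 23.35
tool_pos: [0.6402, 0.2116, 0.228]
tool_rot: [-0.056, -3.141, 0.001]
contact_force: [0.2, 0.5, -2.4]
opening: 0.061
```

```bash
python3 pic.py g17;python3 go.py .6405 .2124 .052
```

```text
t 23.45 pos [0.6403 0.2115 0.2283] jaw deg 87.95 twist to 88: -0.05 z [-0. -0. -1.] open 0.061146668006154134 F [ 0.2  0.2 -2.4]
[0.6405 0.2124 0.052 ] -> cm [-0.02  0.09 17.63]
```

View pics/g17.png

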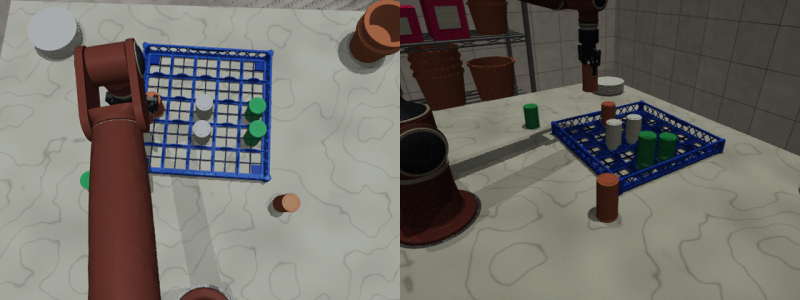

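Emit:
move_arm(
  increments=[
    [0, 0.1, 4, 0, 5.5],
    [0, 0.1, 9, 0, 5.5],
    [0, 0.1, 13, 0, 5.5],
    [0, 0.1, 15, 0, 5.5],
    [0, 0.1, 15.8, 0, 5.5],
  ],
)

```text
t: 24.08
tool_pos: [0.6402, 0.213, 0.0696]
tool_rot: [-0.055, -3.14, 0.0]
contact_force: [-0.0, 0.6, -2.3]
opening: 0.0609
```

```bash
python3 pic.py g18 280 160 60;python3 go.py .6405 .2124 .052
```

```text
t 24.175 pos [0.6408 0.2134 0.0709] jaw deg 88.01 twist to 88: 0.01 z [ 0.001  0.    -1.   ] open 0.0608657326971789 F [-0.1  0.1 -1.2]
[0.6405 0.2124 0.052 ] -> cm [ 0.03 -0.1   1.89]
```

View pics/g18.png

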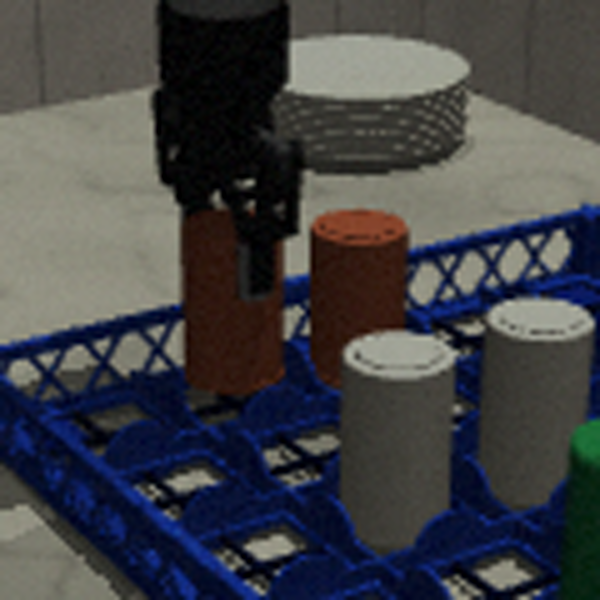

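The copper cup hovers over its bay in front of the copper mate (bottom ~(235,385)). Lower the rest.

Emit:
move_arm(
  increments=[
    [0, 0, 0.6, 0, 5.5],
    [0, 0, 1.1, 0, 5.5],
    [0, 0, 1.5, 0, 5.5],
    [0, 0, 1.8, 0, 5.5],
    [0, 0, 1.8, 0, 5.5],
  ],
)

```text
t: 24.8
tool_pos: [0.6404, 0.2136, 0.0523]
tool_rot: [0.054, 3.141, 0.0]
contact_force: [0.7, -0.1, -1.9]
opening: 0.0611
```

Emit:
move_arm(
  increments=[
    [0, 0, 0.1, 0, 5.5],
    [0, 0, 0.2, 0, 5.5],
    [0, 0, 0.2, 0, 5.5],
  ],
)

```text
t: 25.18
tool_pos: [0.6407, 0.2136, 0.052]
tool_rot: [0.054, 3.14, 0.0]
contact_force: [-3.7, -1.7, 6.2]
opening: 0.0613
```

Emit:
move_arm(
  increments=[
    [0, 0, 0, 0, 6.4],
    [0, 0, 0, 0, 6.8],
    [0, 0, 0, 0, 7.4],
    [0, 0, 0, 0, 8],
    [0, 0, 0, 0, 8],
  ],
)

```text
t: 25.8
tool_pos: [0.6403, 0.2135, 0.0502]
tool_rot: [-0.054, -3.141, 0.0]
contact_force: [-0.6, 0.1, 0.4]
opening: 0.0801
```

Emit:
move_arm(
  increments=[
    [0, 0, -2, 0, 8],
    [0, 0, -5, 0, 8.5],
    [0, 0, -9, 0, 8.5],
    [0, 0, -13, 0, 8.5],
    [0, 0, -15, 0, 8.5],
  ],
)

```text
t: 26.42
tool_pos: [0.6419, 0.2139, 0.2053]
tool_rot: [0.054, 3.135, 0.002]
contact_force: [-0.1, -0.2, 0.1]
opening: 0.0853
```

```bash
python3 pic.py g19 280 160 60;python3 go.py .447 .397 .2 .447 .397 .04
```

```text
t 26.525 pos [0.6421 0.2139 0.2046] jaw deg 88.03 twist to 88: 0.03 z [ 0.006  0.001 -1.   ] open 0.08512683158792643 F [ 0.1 -0.5 -0.1]
[0.447 0.397 0.2  ] -> cm [20.13 17.62  0.36]
[0.447 0.397 0.04 ] -> cm [20.23 17.6  16.36]
```

View pics/g19.png

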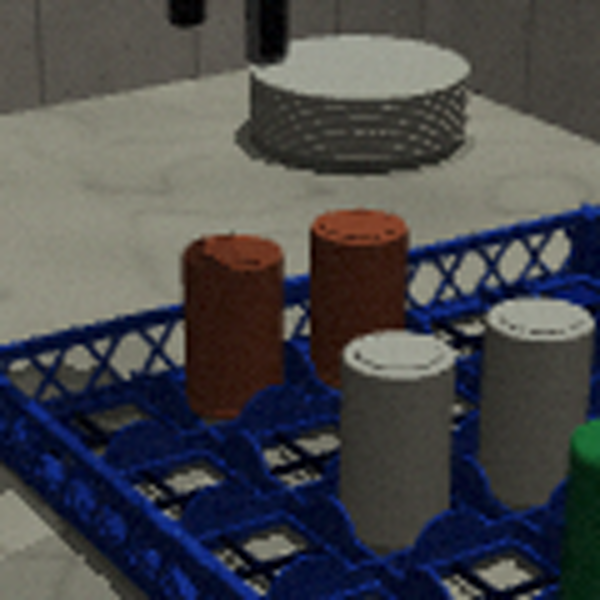

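Short copper is standing level in its bay. Now the short glass.

Emit:
move_arm(
  increments=[
    [3, 2.6, 0, 0, 8.5],
    [7, 6.1, 0, 0, 8.5],
    [11.2, 9.8, 0, 0, 8.5],
    [15.4, 13.5, 0, 0, 8.5],
    [19, 16.6, 0, 0, 8.5],
  ],
)

```text
t: 27.15
tool_pos: [0.4536, 0.3866, 0.1979]
tool_rot: [-0.053, -3.138, 0.003]
contact_force: [-0.3, 0.3, -0.2]
opening: 0.0852
```

Emit:
move_arm(
  increments=[
    [1, 0.9, 0, 0, 8.5],
    [1, 0.9, 4, 0, 8.5],
    [1, 0.9, 7.5, 0, 8.5],
    [1, 0.9, 9, 0, 8.5],
    [1, 0.9, 9, 0, 8.5],
  ],
)

```text
t: 27.78
tool_pos: [0.446, 0.3943, 0.1085]
tool_rot: [-0.055, -3.138, 0.003]
contact_force: [0.4, 1.2, 0.7]
opening: 0.0851
```

```bash
python3 pic.py g20 185 140 60;python3 go.py .447 .397 .04
```

```text
t 27.875 pos [0.4474 0.3955 0.1115] jaw deg 88.0 twist to 88: -0.0 z [ 0.001  0.001 -1.   ] open 0.08508054080908228 F [-0.2  0.2  0.7]
[0.447 0.397 0.04 ] -> cm [0.06 0.14 7.15]
```

View pics/g20.png

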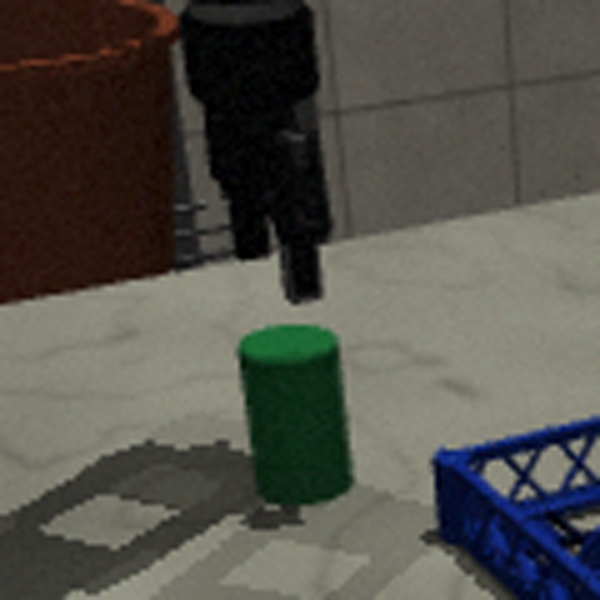

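Jaws straddle the short glass (top (290,340)); descend with a slight shift.

Emit:
move_arm(
  increments=[
    [-0.1, 0, 3, 0, 8.5],
    [-0.2, 0, 5.5, 0, 8.5],
    [-0.2, 0, 6.8, 0, 8.5],
    [-0.2, 0, 7.1, 0, 8.5],
    [-0.2, 0, 7.1, 0, 8.5],
  ],
)

```text
t: 28.5
tool_pos: [0.4492, 0.3958, 0.0405]
tool_rot: [0.054, 3.14, 0.002]
contact_force: [-0.2, 0.5, -0.1]
opening: 0.0851
```

Emit:
move_arm(
  increments=[
    [0, 0, 0, 0, 5.5],
    [0, 0, 0, 0, 5.5],
    [0, 0, 0, 0, 5.5],
    [0, 0, 0, 0, 5.5],
    [0, 0, 0, 0, 5.5],
  ],
)

```text
t: 29.12
tool_pos: [0.4493, 0.396, 0.0408]
tool_rot: [0.054, 3.139, 0.002]
contact_force: [-1.1, 0.9, 6.5]
opening: 0.0609
```

Emit:
move_arm(
  increments=[
    [0, 0, 0, 0, 5.5],
    [0, 0, -1, 0, 5.5],
    [0, 0, -3, 0, 5.5],
    [0, 0, -3, 0, 5.5],
  ],
)

```text
t: 29.62
tool_pos: [0.4499, 0.3961, 0.0719]
tool_rot: [0.054, 3.137, 0.004]
contact_force: [-0.0, 0.3, -2.3]
opening: 0.061
```

```bash
python3 pic.py g21 185 140 60;python3 go.py .5366 -.1524 .22
```

```text
t 29.725 pos [0.4486 0.3953 0.0698] jaw deg 88.02 twist to 88: 0.02 z [ 0.001  0.    -1.   ] open 0.061337272614352026 F [-0.2  0.2 -2. ]
[ 0.5366 -0.1524  0.22  ] -> cm [-10.69 -54.43 -15.04]
```

View pics/g21.png

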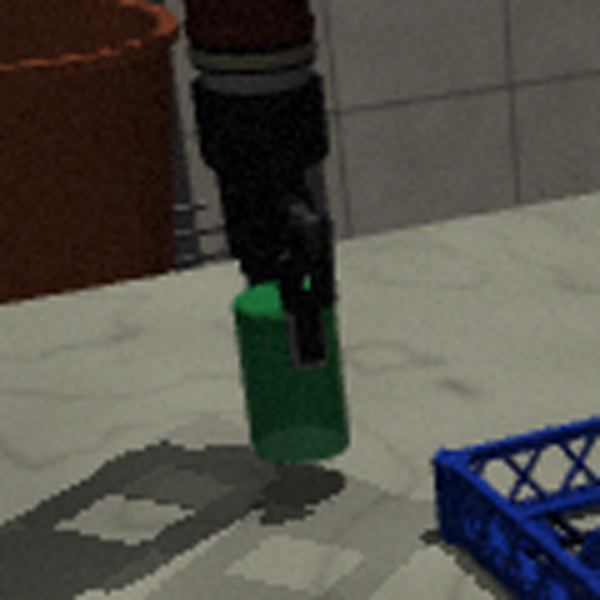

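Held upright. Lift and carry to the right row, nearest bay.

Emit:
move_arm(
  increments=[
    [0, 0, -3, 0, 5.5],
    [0, 0, -8, 0, 5.5],
    [0, 0, -13, 0, 5.5],
    [-0.4, -2, -15, 0, 5.5],
    [-1.2, -6, -15, 0, 5.5],
  ],
)

```text
t: 30.35
tool_pos: [0.4589, 0.3344, 0.2206]
tool_rot: [0.051, 3.139, 0.001]
contact_force: [0.1, -0.9, -2.6]
opening: 0.0613
```

Emit:
move_arm(
  increments=[
    [-1, -5.4, 0, 0, 5.5],
    [-2.1, -10.8, 0, 0, 5.5],
    [-3.2, -16.2, 0, 0, 5.5],
    [-4.2, -21.6, 0, 0, 5.5],
    [-5.3, -27, 0, 0, 5.5],
  ],
)

```text
t: 30.98
tool_pos: [0.5007, 0.0605, 0.2172]
tool_rot: [-0.055, -3.138, 0.001]
contact_force: [1.0, 0.8, -2.5]
opening: 0.0613
```

Emit:
move_arm(
  increments=[
    [-1.1, -5.4, 0, 0, 5.5],
    [-2.2, -10.8, 0, 0, 5.5],
    [-3.2, -16.2, 0, 0, 5.5],
    [-3.9, -20, 0, 0, 5.5],
    [-4.2, -21.4, 0, 0, 5.5],
  ],
)

```text
t: 31.6
tool_pos: [0.5351, -0.1544, 0.217]
tool_rot: [-0.059, -3.137, -0.002]
contact_force: [0.5, -0.3, -2.9]
opening: 0.0613
```

Emit:
move_arm(
  increments=[
    [0, 0, 0, 0, 5.5],
    [0, 0, 0, 0, 5.5],
  ],
)

```text
t: 31.85
tool_pos: [0.5362, -0.151, 0.2187]
tool_rot: [-0.053, -3.14, -0.002]
contact_force: [0.0, -0.8, -1.7]
opening: 0.061
```

```bash
python3 go.py .5366 -.1524 .0525
```

```text
t 31.85 pos [ 0.5362 -0.151   0.2187] jaw deg 88.08 twist to 88: 0.08 z [-0.001  0.001 -1.   ] open 0.06101279811323595 F [ 0.  -0.8 -1.7]
[ 0.5366 -0.1524  0.0525] -> cm [-0.07 -0.16 16.62]
```

Emit:
move_arm(
  increments=[
    [0, -0.1, 4, 0, 5.5],
    [0, -0.1, 9, 0, 5.5],
    [0, -0.1, 13, 0, 5.5],
    [0, -0.1, 14.5, 0, 5.5],
    [0, -0.1, 14.8, 0, 5.5],
  ],
)

```text
t: 32.48
tool_pos: [0.5365, -0.1523, 0.0711]
tool_rot: [-0.052, -3.14, -0.001]
contact_force: [0.0, 0.3, -1.4]
opening: 0.0611
```

```bash
python3 pic.py g22 330 200 60;python3 go.py .5366 -.1524 .0525
```

```text
t 32.575 pos [ 0.5378 -0.1532  0.073 ] jaw deg 88.06 twist to 88: 0.06 z [ 0.002 -0.001 -1.   ] open 0.061501301039998964 F [-0.5 -0.4 -1.8]
[ 0.5366 -0.1524  0.0525] -> cm [0.13 0.08 2.05]
```

View pics/g22.png

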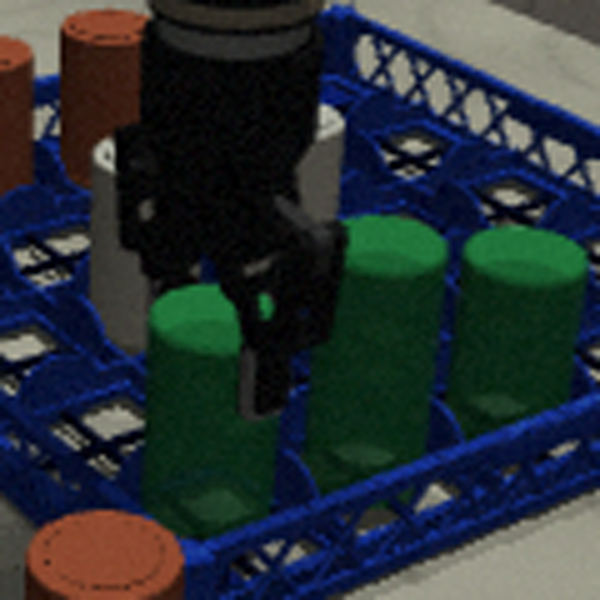

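The short glass is in the nearest bay, clear of the tall one (hand edge ~(340,250) is merely nearer the camera).

Emit:
move_arm(
  increments=[
    [0, 0, 0.6, 0, 5.5],
    [0, 0, 1.1, 0, 5.5],
    [0, 0, 1.5, 0, 5.5],
    [0, 0, 1.8, 0, 5.5],
    [0, 0, 1.8, 0, 5.5],
  ],
)

```text
t: 33.2
tool_pos: [0.5366, -0.1531, 0.0532]
tool_rot: [-0.054, -3.141, -0.0]
contact_force: [0.2, 0.2, -2.8]
opening: 0.0615
```

Emit:
move_arm(
  increments=[
    [0, 0, 0.1, 0, 5.5],
    [0, 0, 0.2, 0, 5.5],
    [0, 0, 0.2, 0, 5.5],
  ],
)

```text
t: 33.58
tool_pos: [0.5371, -0.1532, 0.0528]
tool_rot: [0.054, 3.141, -0.0]
contact_force: [-2.6, 2.3, 6.5]
opening: 0.0611
```

Emit:
move_arm(
  increments=[
    [0, 0, 0, 0, 6.4],
    [0, 0, 0, 0, 6.8],
    [0, 0, 0, 0, 7.4],
    [0, 0, 0, 0, 8],
    [0, 0, 0, 0, 8],
  ],
)

```text
t: 34.2
tool_pos: [0.5366, -0.1531, 0.0513]
tool_rot: [-0.054, -3.141, -0.0]
contact_force: [0.5, 0.1, 0.1]
opening: 0.0801
```

Emit:
move_arm(
  increments=[
    [0, 0, -2, 0, 8],
    [0, 0, -5, 0, 8.5],
    [0, 0, -9, 0, 8.5],
    [0, 0, -13, 0, 8.5],
    [0, 0, -16, 0, 8.5],
  ],
)

```text
t: 34.83
tool_pos: [0.5374, -0.1534, 0.2155]
tool_rot: [0.054, 3.137, -0.003]
contact_force: [-0.4, -0.5, -0.4]
opening: 0.0849
```

```bash
python3 pic.py g23 330 200 60;python3 go.py .3948 -.264 .2 .3948 -.264 .06
```

```text
t 34.925 pos [ 0.5392 -0.1542  0.218 ] jaw deg 88.03 twist to 88: 0.03 z [ 0.01  -0.004 -1.   ] open 0.08489608850980387 F [-0.6 -0.1  0.7]
[ 0.3948 -0.264   0.2   ] -> cm [ 14.08 -11.46   1.71]
[ 0.3948 -0.264   0.06  ] -> cm [ 14.21 -11.41  15.71]
```

View pics/g23.png

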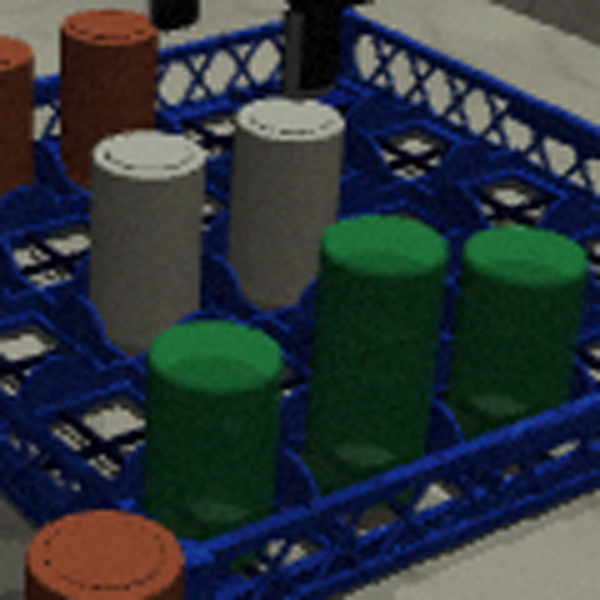

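Emit:
move_arm(
  increments=[
    [3, -2.5, 0, 0, 8.5],
    [7, -5.8, 0, 0, 8.5],
    [11, -9.1, 0, 0, 8.5],
    [13.9, -11.5, 0, 0, 8.5],
    [13.9, -11.5, 3, 0, 8.5],
  ],
)

```text
t: 35.55
tool_pos: [0.3933, -0.2657, 0.1834]
tool_rot: [0.06, 3.137, -0.007]
contact_force: [-0.2, -0.0, 0.6]
opening: 0.0851
```

Emit:
move_arm(
  increments=[
    [0, 0, 3, 0, 8.5],
    [0, 0, 5, 0, 8.5],
    [0, 0, 5, 0, 8.5],
  ],
)

```text
t: 35.92
tool_pos: [0.3923, -0.262, 0.1289]
tool_rot: [-0.054, -3.137, -0.005]
contact_force: [0.2, -0.3, -0.6]
opening: 0.0852
```

```bash
python3 pic.py g24 290 250 60;python3 go.py .3948 -.264 .062
```

```text
t 36.025 pos [ 0.3938 -0.2633  0.1317] jaw deg 88.03 twist to 88: 0.03 z [ 0. -0. -1.] open 0.08495744774228238 F [-0.2  0.5 -0.8]
[ 0.3948 -0.264   0.062 ] -> cm [-0.1  -0.07  6.97]
```

View pics/g24.png

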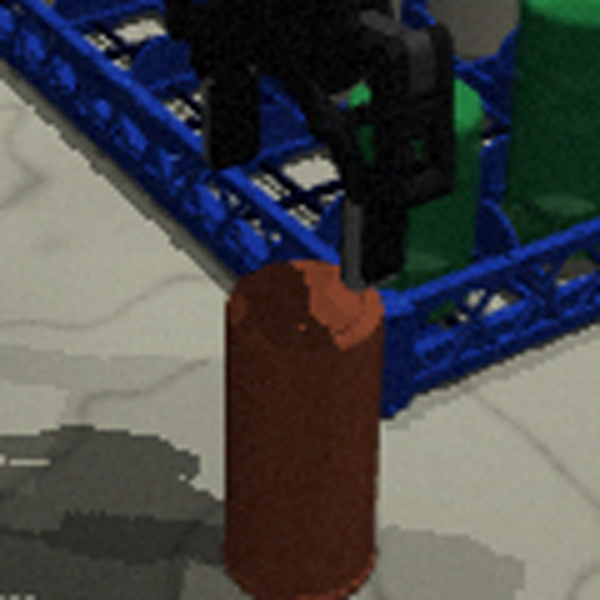

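Jaws straddle the tall copper cup (top (305,305), tips (230,160)/(370,280)). Descend and grip.

Emit:
move_arm(
  increments=[
    [-0.1, 0, 3, 0, 8.5],
    [-0.1, 0, 5.5, 0, 8.5],
    [-0.1, 0, 6.7, 0, 8.5],
    [-0.1, 0, 7, 0, 8.5],
    [-0.1, 0, 7, 0, 8.5],
  ],
)

```text
t: 36.65
tool_pos: [0.3954, -0.2639, 0.0624]
tool_rot: [0.054, 3.14, -0.002]
contact_force: [-0.2, -0.2, -0.5]
opening: 0.0853
```

Emit:
move_arm(
  increments=[
    [0, 0, 0, 0, 5.5],
    [0, 0, 0, 0, 5.5],
    [0, 0, 0, 0, 5.5],
    [0, 0, 0, 0, 5.5],
    [0, 0, 0, 0, 5.5],
  ],
)

```text
t: 37.28
tool_pos: [0.3955, -0.264, 0.0625]
tool_rot: [0.054, 3.139, -0.002]
contact_force: [0.1, -0.8, 5.0]
opening: 0.0595
```

Emit:
move_arm(
  increments=[
    [0, 0, 0, 0, 5.5],
    [0, 0, -1, 0, 5.5],
    [0, 0, -3, 0, 5.5],
    [0, 0, -3, 0, 5.5],
  ],
)

```text
t: 37.78
tool_pos: [0.3954, -0.2638, 0.0925]
tool_rot: [0.054, 3.139, -0.003]
contact_force: [0.3, -0.7, -1.6]
opening: 0.0591
```

```bash
python3 pic.py g25 290 250 60;python3 go.py .5486 .2154 .22
```

```text
t 37.875 pos [ 0.3944 -0.2629  0.0906] jaw deg 88.03 twist to 88: 0.03 z [-0.001  0.001 -1.   ] open 0.05926267058425819 F [ 0.3  0.4 -3.3]
[0.5486 0.2154 0.22  ] -> cm [-13.76  48.34 -12.91]
```

View pics/g25.png

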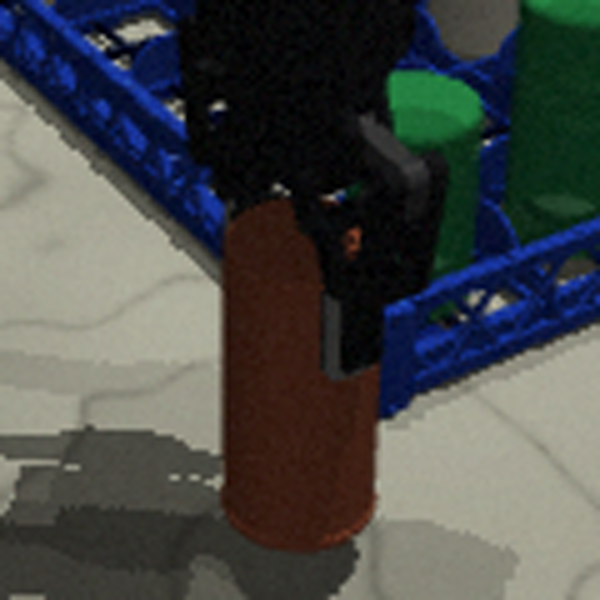

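Held upright. Lift and carry to the left row's nearest bay.

Emit:
move_arm(
  increments=[
    [0, 0, -3, 0, 5.5],
    [0, 0, -8, 0, 5.5],
    [0, 0, -12, 0, 5.5],
    [-0.6, 2, -13, 0, 5.5],
    [-1.7, 6, -13, 0, 5.5],
  ],
)

```text
t: 38.5
tool_pos: [0.414, -0.2042, 0.2217]
tool_rot: [0.058, 3.14, -0.001]
contact_force: [0.0, 1.0, -2.5]
opening: 0.0594
```

Emit:
move_arm(
  increments=[
    [-1.5, 5.3, 0, 0, 5.5],
    [-3, 10.6, 0, 0, 5.5],
    [-4.5, 15.9, 0, 0, 5.5],
    [-6, 21.2, 0, 0, 5.5],
    [-7.5, 26.5, 0, 0, 5.5],
  ],
)

```text
t: 39.12
tool_pos: [0.4975, 0.0602, 0.2198]
tool_rot: [-0.054, -3.139, 0.0]
contact_force: [0.9, -0.2, -3.2]
opening: 0.0594
```

Emit:
move_arm(
  increments=[
    [-1.4, 5, 0, 0, 5.5],
    [-2.8, 9.8, 0, 0, 5.5],
    [-4, 14, 0, 0, 5.5],
    [-4.5, 15.8, 0, 0, 5.5],
    [-4.5, 15.8, 0, 0, 5.5],
  ],
)

```text
t: 39.75
tool_pos: [0.5478, 0.215, 0.2199]
tool_rot: [-0.052, -3.139, 0.002]
contact_force: [-0.7, -0.0, -1.5]
opening: 0.0589
```

Emit:
move_arm(
  increments=[
    [0, 0, 0, 0, 5.5],
    [0, 0, 0, 0, 5.5],
  ],
)

```text
t: 40.0
tool_pos: [0.5482, 0.2135, 0.2213]
tool_rot: [-0.056, -3.141, 0.0]
contact_force: [-0.3, -1.0, -1.8]
opening: 0.059
```

```bash
python3 go.py .5486 .2154 .074
```

```text
t 40.0 pos [0.5482 0.2135 0.2213] jaw deg 87.94 twist to 88: -0.06 z [-0. -0. -1.] open 0.05897495094224455 F [-0.3 -1.  -1.8]
[0.5486 0.2154 0.074 ] -> cm [-0.04  0.19 14.73]
```

Emit:
move_arm(
  increments=[
    [0, 0.1, 4, 0, 5.5],
    [0, 0.1, 8, 0, 5.5],
    [0, 0.1, 11, 0, 5.5],
    [0, 0.1, 12.5, 0, 5.5],
    [0, 0.1, 12.8, 0, 5.5],
  ],
)

```text
t: 40.62
tool_pos: [0.548, 0.2151, 0.0928]
tool_rot: [-0.055, -3.14, 0.001]
contact_force: [0.6, -0.7, -1.9]
opening: 0.059
```

```bash
python3 pic.py g26 260 160 60;python3 go.py .5486 .2154 .074
```

```text
t 40.725 pos [0.5491 0.2156 0.0944] jaw deg 88.01 twist to 88: 0.01 z [ 0.002  0.    -1.   ] open 0.0594025812215341 F [ 0.8  0.3 -1.4]
[0.5486 0.2154 0.074 ] -> cm [ 0.05 -0.03  2.04]
```

View pics/g26.png

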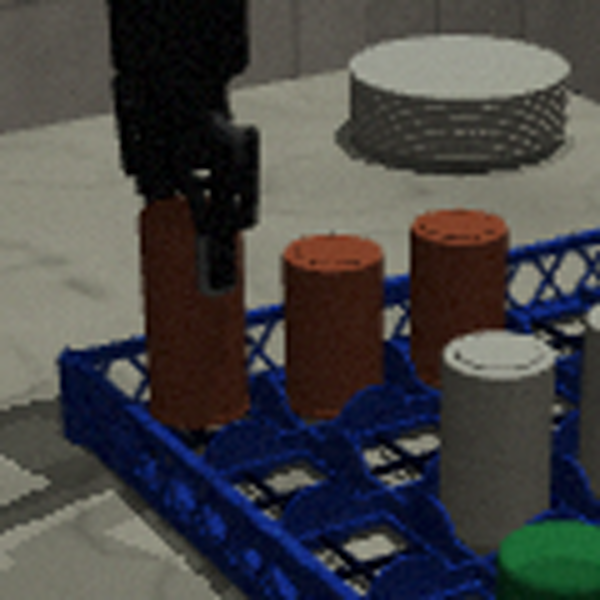

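In line over the nearest bay of the copper row (bottom ~(200,420)). Set it down.

Emit:
move_arm(
  increments=[
    [0, 0, 0.6, 0, 5.5],
    [0, 0, 1.1, 0, 5.5],
    [0, 0, 1.5, 0, 5.5],
    [0, 0, 1.8, 0, 5.5],
    [0, 0, 1.8, 0, 5.5],
  ],
)

```text
t: 41.35
tool_pos: [0.5482, 0.2157, 0.075]
tool_rot: [-0.054, -3.141, 0.0]
contact_force: [-0.8, -0.4, -2.7]
opening: 0.0592
```

Emit:
move_arm(
  increments=[
    [0, 0, 0.1, 0, 5.5],
    [0, 0, 0.2, 0, 5.5],
    [0, 0, 0.2, 0, 5.5],
  ],
)

```text
t: 41.72
tool_pos: [0.5488, 0.2158, 0.0746]
tool_rot: [0.054, 3.14, 0.0]
contact_force: [-3.2, -0.8, 6.4]
opening: 0.0594
```

Emit:
move_arm(
  increments=[
    [0, 0, 0, 0, 6.4],
    [0, 0, 0, 0, 6.8],
    [0, 0, 0, 0, 7.4],
    [0, 0, 0, 0, 8],
    [0, 0, 0, 0, 8],
  ],
)

```text
t: 42.35
tool_pos: [0.5483, 0.2157, 0.0732]
tool_rot: [-0.054, -3.141, -0.0]
contact_force: [0.5, 0.3, 0.0]
opening: 0.0798
```

Emit:
move_arm(
  increments=[
    [0, 0, -2, 0, 8],
    [0, 0, -5, 0, 8.5],
    [0, 0, -9, 0, 8.5],
    [0, 0, -13, 0, 8.5],
    [0, 0, -15, 0, 8.5],
  ],
)

```text
t: 42.98
tool_pos: [0.5497, 0.2161, 0.228]
tool_rot: [0.054, 3.135, 0.003]
contact_force: [0.3, -0.7, -0.3]
opening: 0.0847
```

Emit:
move_arm(
  increments=[
    [3, 4, 0, 0, 8.5],
    [6, 9, 0, 0, 8.5],
    [9, 14, 0, 0, 8.5],
    [12, 19, 0, 0, 8.5],
    [13, 21, 0, 0, 8.5],
  ],
)

```text
t: 43.6
tool_pos: [0.4237, 0.4321, 0.2231]
tool_rot: [-0.049, -3.14, 0.0]
contact_force: [-0.4, -0.4, 0.3]
opening: 0.0849
```

```bash
python3 go.py; python3 - <<'E'
from h import *
from station import get_image
d=get_image("top");s=get_image("side")
a=d["image"][40:270,160:400,::-1];b=s["image"][90:290,200:460,::-1]
cv2.imwrite("pics/f1.png",cv2.resize(a,None,fx=2.5,fy=2.5,interpolation=cv2.INTER_CUBIC))
cv2.imwrite("pics/f2.png",cv2.resize(b,None,fx=2.5,fy=2.5,interpolation=cv2.INTER_CUBIC))
# predicted top centres in f1 coordinates
th=np.radians(-1.86);Rm=np.array([[np.cos(th),-np.sin(th)],[np.sin(th),np.cos(th)]])
for n,x,y,h in [("cS",-.092,.184,.112),("cT",-.184,.184,.137),("ch",-.092,0,.117),("gT",-.092,-.184,.142),("gS",-.184,-.184,.112)]:
    w=Rm@[x,y]+[.7265,.0255]; print(n,((proj(d,[*w,h])[0]-[160,40]+.5)*2.5-.5).round(),((proj(s,[*w,h])[0]-[200,90]+.5)*2.5-.5).round())
E
```

```text
t 43.6 pos [0.4237 0.4321 0.2231] jaw deg 88.21 twist to 88: 0.21 z [-0.001 -0.    -1.   ] open 0.08489050609842473 F [-0.4 -0.4  0.3]
cS [118. 337.] [162. 151.]
cT [103. 423.] [ 94. 146.]
ch [307. 347.] [249. 201.]
gT [502. 352.] [362. 246.]
gS [494. 454.] [281. 300.]
```

View pics/f1.png

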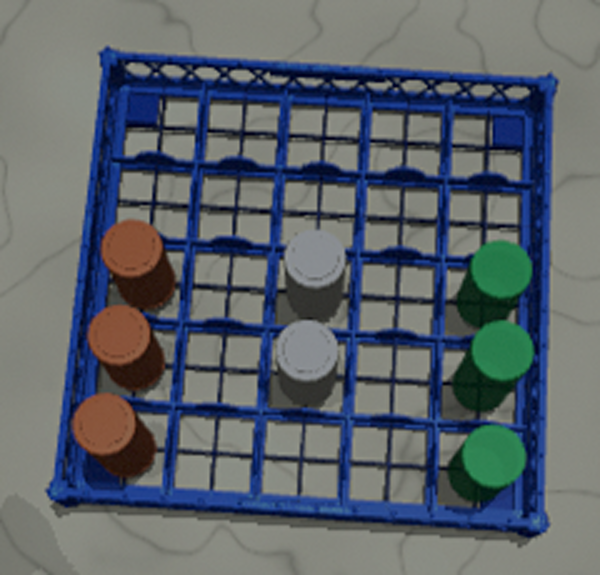

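View pics/f2.png

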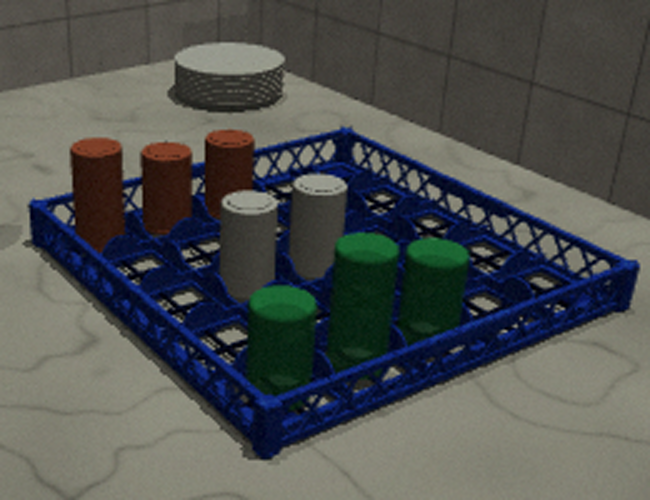

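All five stand upright at the expected places: copper tops at (119,334) and (105,424), china at (307,348), glass at (502,352) and (494,455) in the top crop. Mates are unmoved and the gripper is clear.

```bash
python3 -c "
from station import order
print(order.finish_job())"
```

```text
the job is handed in; nothing more can be done
None
```

All five cups are in the rack, and I handed the job in at about 44 s, well inside the 115 s limit; no verdict is reported.

| Kind | Row | x = -92 mm bay | x = -184 mm bay |
|---|---|---|---|
| copper | y = +184 mm | copper_short | copper_tall |
| china | y = 0 | china_cup | empty |
| green glass | y = -184 mm | glass_tall | glass_short |

I lowered each cup until the wrist force turned to light floor contact (about 3–6 N), then released it and backed off straight up.

**Last checks:** the final pictures from both cameras show all eight cups upright. In the top view the five cup tops lie within about 1 pixel (2–3 mm) of their bay-centre predictions. The side view agrees by eye. The three cups already there look unmoved, and the gripper was empty and clear of everything.

**What disagreed:**
- **Fingertip height:** in the pictures the fingertips sat about 35–45 mm higher than the reported TCP and nose length imply. The first cup (china) was therefore gripped only near its top edge. It still went down level, and I gripped the other four deeper.
- **Grip reading:** the 62 mm china cup read 59 mm between the jaws, while the other cups read about 1 mm under their size.

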